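# Release a locked microcentrifuge lid with the hooked rod

### The arm

A 7-joint arm with a two-finger parallel gripper is mounted at the origin on a cart in front of the work surface, level with it; the furniture and walls round the work are solid. World frame = base frame: x ahead of the robot, y to its left, z up, the work surface at z = 0. Lengths are in m, angles in rad, forces in N, time in s.
With the tool pointing down it reaches from about 0.4 to 0.875 m from the base axis. Payload 6.5 kg.
Tool frame: the origin (TCP) lies at the centre of the arm's flange, where the gripper is bolted on; the fingertips stand 166 mm ahead of it and the grasp point (between the pads) lies 147 mm ahead of it; z points along the fingers, y is the line along which they close (so a half turn about z gives the same grasp; the last joint's range is limited). The gripper opens to 88 mm and grips with 3 to 60 N. Pads are 18 mm wide; open, the fingers measure 123 mm over their backs; the gripper's body (75 mm by 187 mm) begins 45 mm behind the grasp point.
Start: joints at [-1.35, 0.536, -0.004, 1.538, 0.003, 1.067, -0.071], TCP at [0.184, 0.623, 0.405] pointing down, gripper open.
Joint ranges: [-2.7, 2.7], [-0.37, 2.16], [-1.27, 1.26], [0.24, 2.4], [-1.31, 4.45], [0.19, 1.91], [-2.76, 2.76]. Speed limits (rad/s): [2.39, 2.39, 3.14, 3.14, 3.14, 3.14, 3.14].

### API

Orientations are given as a unit quaternion [x, y, z, w].
In Python, from workcell import r gives the robot as it stands. The module is installed in compiled form; this text tells all that it offers.
- The arm moves only by the tool drive_tool, never from a script. Its argument "deltas" is a list of rows, each an object of numbers: "x", "y", "z": the shift along the tool's x, y, z as a fraction of full scale; "ax", "ay", "az": the turn, a rotation vector about the tool's x, y, z as a fraction of full scale; "grip": the opening, from 0 (shut) to 1 (fully open). A call has exactly 5 rows; each row is the pose to reach, as a shift and turn from the pose commanded when the call began, along the tool's axes at that moment; what a row does not reach only later rows make up. Full scale, the value 1, is 0.3 m for a shift and 45 degrees for a turn. A row lasts 1/8 s, in which the tool goes at most 62.5 mm and 10.7 degrees, less where a joint would pass 70% of its speed; a pose out of reach is approached as far as the arm can. A call with a number of a shift or a turn outside -1 to 1 is refused whole. A call with a gripper value outside its range is refused whole. The fingers move at their own pace and stop on an object; the grip force is fixed at half the most. Time passes only in rows, so rows that repeat a pose let the fingers close, or fill a call up. It gives the time, the measured TCP pose, the force, the opening and the grip force at its end, in the units of the state.
- r.read_state(): the state, without advancing time (a new reading comes with each control period).
- r.get_image(name): name is "scene" or "top" or "wrist"; returns the picture (480x640x3 uint8, red, green, blue); there is no depth.
- r.camera_params(name): a dict with "intrinsics" (3x3 intrinsics, pixels), "world_to_cam" (4x4, takes a point from world to camera coordinates). Camera axes: x right, y up, looking along -z (the intrinsics and any distortion apply to the point x, -y, -z); pixel columns grow to the right and rows downward; lengths in m; the calibration is good to about 2 mm. A picture is of the moment at which its call begins: read the wrist's pose just before it. camera_params takes no time and is no camera call; for the wrist camera it gives the pose at the moment of the call.
- r.close_job(): hands the job in; it is judged then, once.
Trained networks look in the newest picture that a camera, given by its name, has taken for a name from the list of things; names that differ only in an ending like _2 or _b are one class to them, and where a whole thing is asked for, a point or a joint stands for the part that bears it (a point fixed in the world has none). Each returns a list of dicts, best first, with "p" (0 to 1); they miss things now and then, are a little off and sometimes report something else, mostly with a low value. They report only what shows in the picture. A call takes as long as a camera call.
- r.look_for(camera, thing): "uv" ([column, row] in pixels, amid what is visible of it).
- r.place_of(camera, thing): "uv" ([column, row] in pixels: a listed point, or the origin of a listed thing).
The state is a dict: "time_s": time; "joints": joint angles; "qvel": joint speeds; "joint_efforts": joint torques, N m; "tcp_pos": TCP position; "eef_rot": TCP orientation; "wrist_force": force on the tool from outside, world axes, zero at the start; "ft_torque": the same for the moment, N m; "gripper_width": opening from 0.0 (shut) to 1.0 (fully open); "gripper_force": force on a finger pad.
Only numpy, scipy, OpenCV 4.12 (cv2) and the standard library are available. Lean on these libraries where they do the work, as an engineer would, in place of code of your own. Each camera call takes 0.05 s, during which the arm holds its last target. There are 200 camera calls.

### The job

The microcentrifuge has lost power with its lid locked. Take the hooked release rod, reach it in through the small opening in the machine's left side, catch the latch bolt's pin with it and draw the bolt until the lid springs up a little. Finish with the lid swung fully open so that it stays up, the rod laid (not dropped) flat on the worktop without touching the machine, and the other things on the bench where they were.

Things in the scene. Friction and masses are not known exactly. Their poses are not given: they have to be found in the camera images.
- microcentrifuge: small bench centrifuge, white box 160 (x) x 160 (y) x 121 mm high with the lid shut, fixed. Origin: centre of its underside, on the worktop; front (dark display, dial, lid tab) towards its -x, left side towards +y, z up. Left wall 4 mm thick; behind its opening a hollow, free to 53 mm from the outer face at the opening's heights, but for the bolt's pin.
- release_opening (a point): centre of the rectangular opening in the left wall, on the outer face: (-0.027, 0.080, 0.053) in the machine's frame. 44 mm wide (machine x -49 to -5 mm), 34 mm high (36 to 70 mm over the worktop); too small for a gripper. One enters along machine -y.
- bolt_pin (a point): middle of the upright steel pin hanging from the latch bolt: 8 mm thick (11 mm in its lowest 4 mm), 40 to 70 mm over the worktop. Bolt home: at (-0.045, 0.040, 0.055) in the machine's frame, 40 mm inside the outer face and behind the front edge of the opening, so that a hook passes it on its rear (+x) side. Moves with the bolt along machine +y.
- latch_bolt (a joint): how far the bolt is drawn, m: 0 = home (locked), grows towards the opening (machine +y), stop at 0.022. A spring pulls it home with about 3 N at 0, 5 N at the stop; with friction the pull is 4 to 9 N. From about 0.016 the lid is free; the bolt may then spring home.
- lid (a joint): lid angle, rad: 0 = shut, 1.35 = stop. Held down while the bolt is home; once freed, a spring plunger lifts it to about 0.20. From there it is swung by hand (about 3 N at the tab); the stiff hinge holds it where it is left. Hinge line along machine y through (0.074, 0, 0.099) in the machine's frame.
- lid_tab (a point): grip point in the tab at the lid's front, 12 mm behind its front edge, mid-thickness. The tab sticks out 28 mm from the front wall, is 30 mm wide (machine y), 10 mm thick; take it from above, a finger on either side. Lid shut: at (-0.096, 0, 0.106) in the machine's frame; runs up and back round the hinge line at 170 mm radius.
- release_hook: hooked release rod, loose, 70 to 140 g. Square aluminium handle 90 mm long (x), 20 wide (y), 18 high, lying flat; origin: centre of the handle's underside. A steel shaft 6 mm thick runs on along +x, 9 mm above the underside, to x = 150 mm; there the end is bent square to -y and reaches 19 mm sideways from the shaft's middle line.
- hook_bend (a point): middle of the bent end of the rod, at (0.150, -0.010, 0.009) in the rod's frame. Behind the rod's place a printer 320 mm high stands on the worktop, its front at world x = 0.54 to 0.57 m: come down from above, clear of it.
- blanking_cover: bystander: white plastic cover of the opening, 52 x 42 x 11 mm, lugs up; origin at the centre of its underside. Leave it.
- timer: bystander: small white laboratory timer, 44 x 64 x 22 mm; origin at the centre of its underside. Leave it.
- vial_rack: bystander: rack of small vials, 66 x 125 x 36 mm; origin at the centre of its underside. Leave it.
- pen_blue: bystander: ball pen, 10 x 156 x 11 mm; origin at the centre of its underside. Leave it.

How it is judged:
By the outcome, as a careful person would: the job done as asked, in the order asked, and still so for the second after the job is handed in, with the robot touching nothing.
It also fails if it takes over 58 s, if anything falls off the work surface, if the arm or the gripper's body presses on something with over 40 N, if the wrist force passes 120 N, or if a joint passes its speed limit or range.

## Working session

There is one attempt and no reset: what is moved stays moved. The work goes in short steps, Python scripts to look and compute and a tool call to move; the robot and the scene stay as the last step left them, time stands still between calls to the robot, and variables do not carry over. Pictures are saved under pics/ and viewed, at most 10 in all, crops included, and the job is handed in when it is done.

Besides the shell and the picture viewer there is one more tool, called after "Emit:" in YAML: its name, and indented under it one key for each argument. drive_tool: Moves the arm, as the interface text tells. Shift numbers are shares of 0.3 m and turn numbers shares of 45 degrees, none past 1 either way. Its arguments: {"type":"object","properties":{"deltas":{"type":"array"}},"required":["deltas"]}

```bash
mkdir -p pics
cat > h.py <<'E'
import numpy as np, cv2
from scipy.spatial.transform import Rotation as R
from workcell import r
def ray(cam,uv,p=None):
    p=p or r.camera_params(cam); K=np.array(p["intrinsics"]); T=np.array(p["world_to_cam"])
    d=np.linalg.inv(K)@[uv[0],uv[1],1]; d=np.array([d[0],-d[1],-d[2]])
    return -T[:3,:3].T@T[:3,3], T[:3,:3].T@d
def onz(cam,uv,z,p=None):
    o,d=ray(cam,uv,p); return o+d*(z-o[2])/d[2]
def proj(cam,X,p=None):
    p=p or r.camera_params(cam); K=np.array(p["intrinsics"]); T=np.array(p["world_to_cam"])
    c=T[:3,:3]@X+T[:3,3]; u=K@[c[0],-c[1],-c[2]]; return u[:2]/u[2]
def tri(a,b):
    A=[];B=[]
    for o,d in (a,b):
        d=d/np.linalg.norm(d); P=np.eye(3)-np.outer(d,d); A.append(P);B.append(P@o)
    A=np.vstack(A);B=np.hstack(B); x,*_=np.linalg.lstsq(A,B,rcond=None); return x,np.linalg.norm(A@x-B)
def snap(cam,name):
    im=r.get_image(cam); cv2.imwrite("pics/"+name,im[:,:,::-1]); return im
E
python3 - <<'E'
from h import *
s=r.read_state();print(s)
for c in("scene","top"):
    snap(c,c+"1.png"); p=r.camera_params(c); print(c,p)
    for t,z in(("microcentrifuge",0),("release_opening",.053),("lid_tab",.106),("release_hook",0),("hook_bend",.009),("blanking_cover",0),("timer",0),("vial_rack",0),("pen_blue",0)):
        for d in r.place_of(c,t)[:2]: print(t,np.round(d["uv"],1),round(d["p"],2),np.round(onz(c,d["uv"],z),4))
E
```

```text
{'time_s': 0.0, 'joints': array([-1.35020638,  0.53718089, -0.00444287,  1.53881465,  0.00257262,
        1.06731195, -0.07119227]), 'qvel': array([ 9.90344062e-05,  6.31987822e-04, -3.33481628e-04,  4.03910334e-04,
       -2.04969686e-03, -1.54374853e-03, -7.15549673e-05]), 'joint_efforts': array([ 3.70401096e-06, -5.70990479e+01,  9.90854837e-01, -2.51603669e+01,
       -5.62235224e-02,  1.79799838e-02,  1.57428690e-04]), 'tcp_pos': array([0.18376968, 0.62315604, 0.40385205]), 'eef_rot': array([ 1.42869389e-01,  9.89741182e-01, -8.51510176e-04, -7.27021298e-05]), 'wrist_force': array([-0.69852098,  0.28101271, -0.45335098]), 'ft_torque': array([-0.03601139,  0.01829847, -0.00314979]), 'gripper_force': 0.0, 'gripper_width': 0.9995136879135121}
scene {'intrinsics': array([[588.85671181,   0.        , 317.67809239],
       [  0.        , 588.85671181, 234.28892201],
       [  0.        ,   0.        ,   1.        ]]), 'world_to_cam': array([[-0.57737741, -0.81623033, -0.02008433,  0.25348522],
       [ 0.57194303, -0.42188588,  0.70348666, -0.34917243],
       [-0.58268044,  0.3946902
[... 961 characters left out ...]
0248e-01,
        -4.63194386e-01],
       [-1.21805624e-01,  6.64030650e-04,  9.92553751e-01,
        -1.33107885e+00],
       [ 0.00000000e+00,  0.00000000e+00,  0.00000000e+00,
         1.00000000e+00]])}
microcentrifuge [360.6 237.9] 0.9 [ 0.4761 -0.1471  0.    ]
release_opening [330.7 242.9] 0.7 [ 0.4574 -0.0642  0.053 ]
lid_tab [371.3 268.6] 0.86 [ 0.3854 -0.1611  0.106 ]
release_hook [259.3 258.4] 0.73 [0.4251 0.1261 0.    ]
hook_bend [314.2 254.7] 0.8 [ 0.4317 -0.0213  0.009 ]
blanking_cover [200.2 224.5] 0.76 [0.5197 0.2856 0.    ]
timer [453.4 259.2] 0.68 [ 0.4144 -0.3942  0.    ]
vial_rack [151.7 234.3] 0.67 [0.4951 0.4163 0.    ]
pen_blue [167.6 264.7] 0.58 [0.4121 0.3719 0.    ]
```

View pics/top1.png

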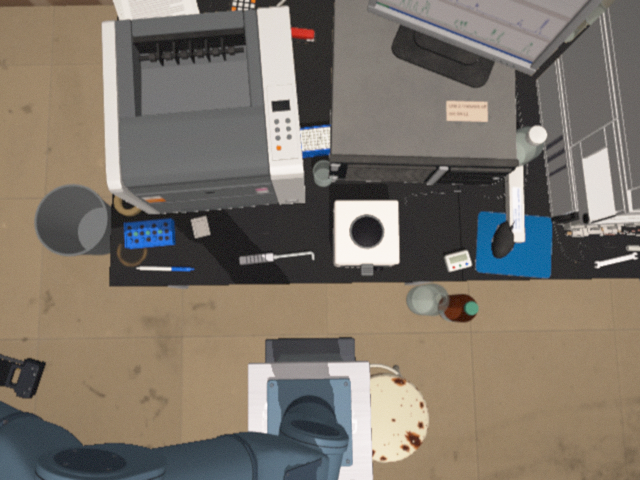

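View pics/scene1.png

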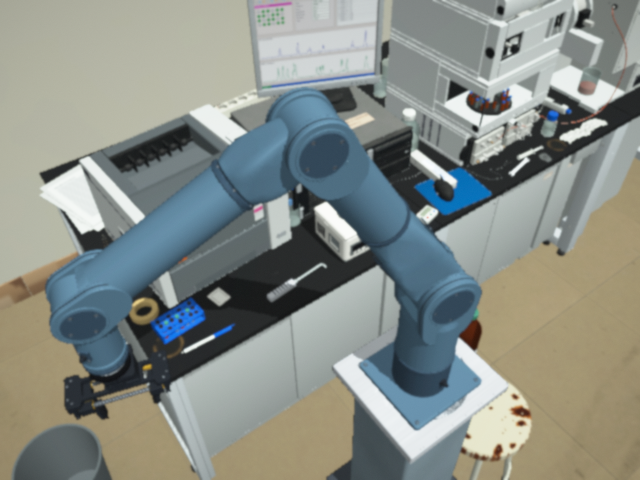

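The top view shows the rod with its handle at about (256,260) and its bend at (313,256), pointing towards the robot. The machine is at (366,235), nearly square to the world, with its tab towards the robot. The networks agree with this, so I'll move over the rod.

```bash
cat >> h.py <<'E'
def down(yaw_y,tilt=0):
    "tool z down, tool y at world angle yaw_y deg; tilt deg about tool y"
    a=np.radians(yaw_y); y=np.array([np.cos(a),np.sin(a),0]); z=np.array([0,0,-1.]); x=np.cross(y,z)
    return R.from_matrix(np.c_[x,y,z])*R.from_euler("y",tilt,degrees=True)
def rel(pos,Rt,p0=None,R0=None):
    s=r.read_state(); p0=s["tcp_pos"] if p0 is None else np.array(p0); R0=R.from_quat(s["eef_rot"]) if R0 is None else R0
    return np.round(np.r_[R0.inv().apply(np.array(pos)-p0)/.3,(R0.inv()*Rt).as_rotvec()/np.radians(45)],3)
E
python3 - <<'E'
from h import *
p=np.array([.425,.126,.40]);s=r.read_state()["tcp_pos"];m=(s+p)/2
print(rel(m,down(40)), rel(p,down(6.4),m,down(40)))
E
```

```text
[-0.62  -0.682  0.008  0.    -0.     0.746] [-0.893 -0.225  0.008  0.     0.     0.747]
```

Emit:
drive_tool:
  deltas:
    - {"x": -0.62,"y": -0.68,"az": 0.75,"grip": 1}
    - {"x": -0.62,"y": -0.68,"az": 0.75,"grip": 1}
    - {"x": -0.62,"y": -0.68,"az": 0.75,"grip": 1}
    - {"x": -0.62,"y": -0.68,"az": 0.75,"grip": 1}
    - {"x": -0.62,"y": -0.68,"az": 0.75,"grip": 1}

```text
$.deltas[0]: bad value
```

Emit:
drive_tool:
  deltas:
    - {"x": -0.89,"y": -0.225,"az": 0.75,"grip": 0.6}
    - {"x": -0.89,"y": -0.225,"az": 0.75,"grip": 0.6}
    - {"x": -0.89,"y": -0.225,"az": 0.75,"grip": 0.6}
    - {"x": -0.89,"y": -0.225,"az": 0.75,"grip": 0.6}
    - {"x": -0.89,"y": -0.225,"az": 0.75,"grip": 0.6}

```text
$.deltas[0]: bad value
```

Run:
```python
from h import *
s=r.read_state();print(s["time_s"],s["tcp_pos"],R.from_quat(s["eef_rot"]).as_matrix().round(3).tolist(),s["joints"].round(2))
snap("wrist","w1.png"); p=r.camera_params("wrist"); print(p)
for t,z in(("release_hook",0),("hook_bend",.009),("release_opening",.053),("lid_tab",.106),("microcentrifuge",0)):
    for d in r.place_of("wrist",t)[:2]: print(t,np.round(d["uv"],1),round(d["p"],2),np.round(onz("wrist",d["uv"],z,p),4))
```

```text
1.0 [0.183849   0.62346297 0.40472387] [[-0.959, 0.283, 0.0], [0.283, 0.959, 0.0], [0.0, 0.0, -1.0]] [-1.35  0.54 -0.    1.54  0.    1.07 -0.07]
{'intrinsics': array([[395.41199699,   0.        , 321.34672548],
       [  0.        , 395.41199699, 238.87199562],
       [  0.        ,   0.        ,   1.        ]]), 'world_to_cam': array([[ 2.82737492e-01,  9.59197225e-01,  4.40786586e-04,
        -6.50033131e-01],
       [-9.07866054e-01,  2.67755132e-01, -3.22624267e-01,
         4.40409023e-02],
       [-3.09578324e-01,  9.08178009e-02,  9.46527014e-01,
        -3.89213798e-01],
       [ 0.00000000e+00,  0.00000000e+00,  0.00000000e+00,
         1.00000000e+00]])}
```

View pics/w1.png

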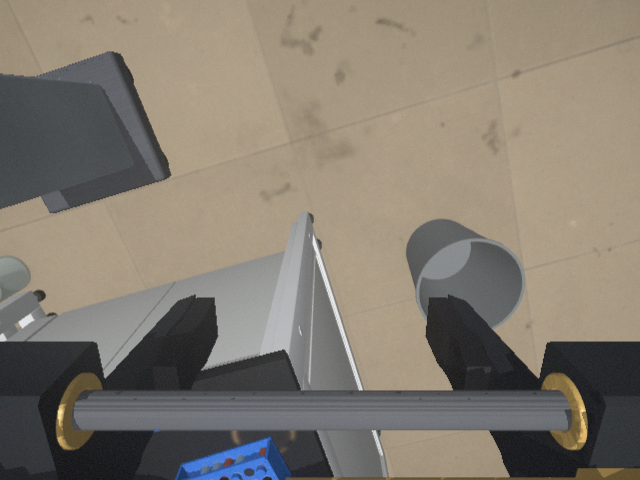

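The drive tool probably wants every key in each row. The wrist picture shows only the floor, the bin and the fingers; the camera sits on the tool's +x side.

Emit:
drive_tool:
  deltas:
    - {"x": -0.62,"y": -0.68,"z": 0,"ax": 0,"ay": 0,"az": 0.75,"grip": 1}
    - {"x": -0.62,"y": -0.68,"z": 0,"ax": 0,"ay": 0,"az": 0.75,"grip": 1}
    - {"x": -0.62,"y": -0.68,"z": 0,"ax": 0,"ay": 0,"az": 0.75,"grip": 1}
    - {"x": -0.62,"y": -0.68,"z": 0,"ax": 0,"ay": 0,"az": 0.75,"grip": 1}
    - {"x": -0.62,"y": -0.68,"z": 0,"ax": 0,"ay": 0,"az": 0.75,"grip": 1}

```text
time_s: 1.92
tcp_pos: [0.3062, 0.3718, 0.405]
eef_rot: [0.426, 0.905, -0.0, 0.0]
wrist_force: [0.0, 0.4, 0.7]
gripper_width: 1.001
gripper_force: 0.0
```

Emit:
drive_tool:
  deltas:
    - {"x": -0.89,"y": -0.225,"z": 0,"ax": 0,"ay": 0,"az": 0.75,"grip": 0.6}
    - {"x": -0.89,"y": -0.225,"z": 0,"ax": 0,"ay": 0,"az": 0.75,"grip": 0.6}
    - {"x": -0.89,"y": -0.225,"z": 0,"ax": 0,"ay": 0,"az": 0.75,"grip": 0.6}
    - {"x": -0.89,"y": -0.225,"z": 0,"ax": 0,"ay": 0,"az": 0.75,"grip": 0.6}
    - {"x": -0.89,"y": -0.225,"z": 0,"ax": 0,"ay": 0,"az": 0.75,"grip": 0.6}

```text
time_s: 2.55
tcp_pos: [0.4247, 0.1235, 0.4052]
eef_rot: [0.671, 0.742, 0.0, 0.0]
wrist_force: [-0.1, 1.0, -0.6]
gripper_width: 0.603
gripper_force: 0.0
```

Run:
```python
from h import *
s=r.read_state();print(s["time_s"],s["tcp_pos"],R.from_quat(s["eef_rot"]).as_matrix().round(3).tolist(),s["joints"].round(2))
snap("wrist","w2.png"); p=r.camera_params("wrist")
for t,z in(("release_hook",0),("hook_bend",.009),("release_opening",.053),("lid_tab",.106),("microcentrifuge",0)):
    for d in r.place_of("wrist",t)[:2]: print(t,np.round(d["uv"],1),round(d["p"],2),np.round(onz("wrist",d["uv"],z,p),4))
```

```text
2.55 [0.42470066 0.123482   0.40515254] [[-0.101, 0.995, 0.001], [0.995, 0.101, -0.0], [-0.0, 0.001, -1.0]] [-0.79  0.18  0.46  2.08 -0.1   0.89 -0.17]
hook_bend [309.  319.9] 0.57 [ 0.4267 -0.0147  0.009 ]
release_opening [328.  391.9] 0.9 [ 0.4523 -0.0698  0.053 ]
microcentrifuge [343.6 414.6] 0.8 [ 0.4801 -0.1454  0.    ]
```

View pics/w2.png

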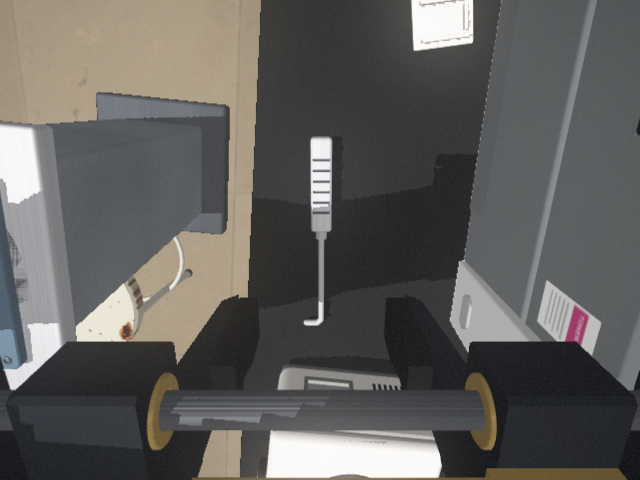

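The rod is in clear view. The handle runs from (320,137) to (321,233), the shaft down to (320,322), and the bend tip is at (304,323). The machine's left wall foot runs from (283,367) to about (405,377), and the opening is near (330,385).

Run:
```python
from h import *
p=r.camera_params("wrist")
f=lambda u,v,z:print((u,v),np.round(onz("wrist",(u,v),z,p),4))
for a in((320,137,.018),(321,233,.018),(321,240,.009),(320.5,320,.009),(304,323,.009),(283,367,0),(405,377,0)):f(*a)
im=cv2.imread("pics/w2.png")
a=cv2.resize(im[350:480,240:460],None,fx=3.6,fy=3.6,interpolation=cv2.INTER_CUBIC)
b=cv2.imread("pics/top1.png")[185:285,230:420]; b=cv2.resize(b,(800,421),interpolation=cv2.INTER_CUBIC)
c=np.zeros((600,800,3),np.uint8);c[:300,:800]=cv2.resize(a,(800,468))[:300];c[300:,:]=b[60:360];cv2.imwrite("pics/c1.png",c)
```

```text
(320, 137) [0.4161 0.1842 0.018 ]
(321, 233) [0.4268 0.0944 0.018 ]
(321, 240) [0.4279 0.0842 0.009 ]
(320.5, 320) [ 0.4371 -0.0062  0.009 ]
(304, 323) [ 0.4199 -0.0117  0.009 ]
(283, 367) [ 0.4014 -0.0771  0.    ]
(405, 377) [ 0.5432 -0.0755  0.    ]
```

View pics/c1.png

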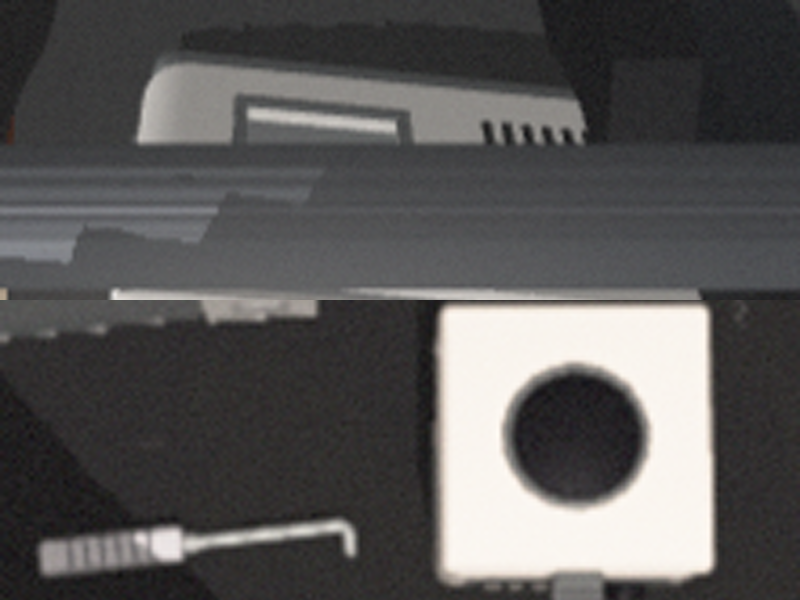

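Run:
```python
from h import *
p=r.camera_params("wrist")
for n,a in(("outer",((235,95),(410,113))),("inner",((248,107),(397,122))),("foot",((180,52),(560,92))),("vent",((480,122),(590,136)))):
  for c in a:
    uv=(240+c[0]/3.636,350+c[1]/3.6); print(n,[np.round(onz("wrist",uv,z,p),4)[:2] for z in(0,.006,.036)])
for c in((441,320),(437,560),(709,320),(714,555),(460,304),(690,304),(460,583),(690,578),(576,436),(555,575),(603,575)):
    uv=(230+c[0]/4.21,185+(c[1]-300+60)/4.21); print(c,[np.round(onz("top",uv,z),4)[:2] for z in(.1,.121)])
```

```text
outer [array([ 0.4274, -0.0872]), array([ 0.4272, -0.0826]), array([ 0.4261, -0.0591])]
outer [array([ 0.4838, -0.0881]), array([ 0.4827, -0.0834]), array([ 0.4773, -0.0599])]
inner [array([ 0.4319, -0.0914]), array([ 0.4317, -0.0867]), array([ 0.4303, -0.0629])]
inner [array([ 0.4801, -0.0921]), array([ 0.4791, -0.0873]), array([ 0.4739, -0.0635])]
foot [array([ 0.4086, -0.0728]), array([ 0.4087, -0.0683]), array([ 0.4091, -0.046 ])]
foot [array([ 0.5302, -0.0749]), array([ 0.5284, -0.0704]), array([ 0.5194, -0.0479])]
vent [array([ 0.5066, -0.0892]), array([ 0.5052, -0.0844]), array([ 0.498 , -0.0609])]
vent [array([ 0.5427, -0.0908]), array([ 0.5407, -0.086 ]), array([ 0.5307, -0.0623])]
(441, 320) [array([ 0.5503, -0.0747]), array([ 0.5461, -0.0737])]
(437, 560) [array([ 0.4063, -0.0692]), array([ 0.4045, -0.0683])]
(709, 320) [array([ 0.5476, -0.2351]), array([ 0.5435, -0.2314])]
(714, 555) [array([ 0.4065, -0.2328]), array([ 0.4048, -0.2292])]
(460, 304) [array([ 0.5598, -0.0863]), array([ 0.5555, -0.0851])]
(690, 304) [array([ 0.5576, -0.2241]), array([ 0.5533, -0.2206])]
(460, 583) [array([ 0.3924, -0.0825]), array([ 0.3909, -0.0814])]
(690, 578) [array([ 0.3932, -0.2182]), array([ 0.3916, -0.2148])]
(576, 436) [array([ 0.4788, -0.1534]), array([ 0.4759, -0.1511])]
(555, 575) [array([ 0.3962, -0.1386]), array([ 0.3946, -0.1366])]
(603, 575) [array([ 0.3958, -0.1669]), array([ 0.3942, -0.1644])]
```

The opening's inner frame measures 43.6 mm wide, as it should, but the wall's y comes out 7 mm apart between the two views. I'll look again from nearer, with the opening clear of the gripper bar.

Emit:
drive_tool:
  deltas:
    - {"x": -0.2,"y": 0.05,"z": 0,"ax": 0,"ay": 0,"az": 0,"grip": 0.6}
    - {"x": -0.35,"y": 0.05,"z": 0,"ax": 0,"ay": 0,"az": 0,"grip": 0.6}
    - {"x": -0.35,"y": 0.05,"z": 0,"ax": 0,"ay": 0,"az": 0,"grip": 0.6}
    - {"x": -0.35,"y": 0.05,"z": 0,"ax": 0,"ay": 0,"az": 0,"grip": 0.6}
    - {"x": -0.35,"y": 0.05,"z": 0,"ax": 0,"ay": 0,"az": 0,"grip": 0.6}

```text
time_s: 3.48
tcp_pos: [0.4496, 0.0258, 0.4046]
eef_rot: [0.667, 0.745, 0.0, -0.0]
wrist_force: [0.9, 0.4, -0.6]
gripper_width: 0.6
gripper_force: 0.0
```

Run:
```python
from h import *
import json
p=r.camera_params("wrist"); im=snap("wrist","w3.png"); q=r.camera_params("wrist")
print(np.abs(np.array(p["world_to_cam"])-q["world_to_cam"]).max())
json.dump({k:np.array(v).tolist() for k,v in q.items()},open("w3.json","w"))
for t,z in(("hook_bend",.009),("release_opening",.053),("lid_tab",.106),("microcentrifuge",0)):
    for d in r.place_of("wrist",t)[:1]: print(t,np.round(d["uv"],1),round(d["p"],2),np.round(onz("wrist",d["uv"],z,p),4))
o=np.array([.4765,-.1505,0]);Rm=R.from_euler("z",-1,degrees=True)
for m in((-.049,.08,.036),(-.005,.08,.036),(-.049,.08,.07),(-.005,.08,.07),(-.045,.04,.055)): print(m,proj("wrist",o+Rm.apply(m),q).round(1))
cv2.imwrite("pics/w3c.png",cv2.resize(im[200:420,220:460,::-1],(640,586),interpolation=cv2.INTER_CUBIC))
```

```text
0.0003028263663289593
hook_bend [295. 234.] 0.94 [ 0.4279 -0.0147  0.009 ]
release_opening [312.4 304.6] 0.68 [ 0.4516 -0.0674  0.053 ]
microcentrifuge [327.7 349.3] 0.88 [ 0.4763 -0.1502  0.    ]
(-0.049, 0.08, 0.036) [289.4 295.7]
(-0.005, 0.08, 0.036) [334.1 300.9]
(-0.049, 0.08, 0.07) [286.4 313.2]
(-0.005, 0.08, 0.07) [335.3 318.7]
(-0.045, 0.04, 0.055) [287.8 342.4]
```

View pics/w3c.png

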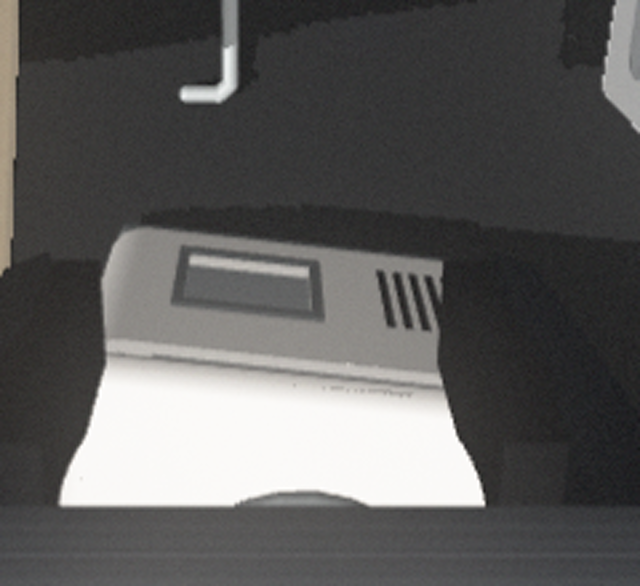

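The predicted opening corners match the picture within about 2 px: the inner corners show at (291,295), (336,299), (289,314) and (338,317). That puts the opening centre at about (0.4525, -0.070) with a yaw of about -0.7°. Next is the rod.

Run:
```python
from h import *
p=r.camera_params("wrist")
for u,v in((306.2,236.4),(288.6,235.2),(306.2,200)): print(np.round(onz("wrist",(u,v),.009,p),4))
a=[.421,.1375,.24];print(rel(a,down(6.8)))
print(rel([.421,.1375,.170],down(6.8),a,down(6.8)))
```

```text
[ 0.4393 -0.0174  0.009 ]
[ 0.4217 -0.018   0.009 ]
[0.4358 0.0195 0.009 ]
[ 0.384 -0.055  0.549 -0.    -0.    -0.015]
[0.    0.    0.233 0.    0.    0.   ]
```

Emit:
drive_tool:
  deltas:
    - {"x": 0.38,"y": -0.055,"z": 0.1,"ax": 0,"ay": 0,"az": 0,"grip": 0.6}
    - {"x": 0.38,"y": -0.055,"z": 0.3,"ax": 0,"ay": 0,"az": 0,"grip": 0.6}
    - {"x": 0.38,"y": -0.055,"z": 0.5,"ax": 0,"ay": 0,"az": 0,"grip": 0.6}
    - {"x": 0.38,"y": -0.055,"z": 0.55,"ax": 0,"ay": 0,"az": 0,"grip": 0.6}
    - {"x": 0.38,"y": -0.055,"z": 0.55,"ax": 0,"ay": 0,"az": 0,"grip": 0.6}

```text
time_s: 4.35
tcp_pos: [0.4201, 0.1356, 0.2379]
eef_rot: [0.668, 0.744, -0.003, -0.001]
wrist_force: [0.4, 0.6, -0.3]
gripper_width: 0.597
gripper_force: 0.0
```

Emit:
drive_tool:
  deltas:
    - {"x": 0,"y": 0,"z": 0.1,"ax": 0,"ay": 0,"az": 0,"grip": 0.6}
    - {"x": 0,"y": 0,"z": 0.18,"ax": 0,"ay": 0,"az": 0,"grip": 0.6}
    - {"x": 0,"y": 0,"z": 0.225,"ax": 0,"ay": 0,"az": 0,"grip": 0.6}
    - {"x": 0,"y": 0,"z": 0.225,"ax": 0,"ay": 0,"az": 0,"grip": 0.3}
    - {"x": 0,"y": 0,"z": 0.225,"ax": 0,"ay": 0,"az": 0,"grip": 0}

```text
time_s: 4.97
tcp_pos: [0.4218, 0.1357, 0.1732]
eef_rot: [0.669, 0.743, 0.001, 0.0]
wrist_force: [0.1, 0.6, 0.3]
gripper_width: 0.397
gripper_force: 0.0
```

Emit:
drive_tool:
  deltas:
    - {"x": 0,"y": 0,"z": 0,"ax": 0,"ay": 0,"az": 0,"grip": 0}
    - {"x": 0,"y": 0,"z": 0,"ax": 0,"ay": 0,"az": 0,"grip": 0}
    - {"x": 0,"y": 0,"z": 0,"ax": 0,"ay": 0,"az": 0,"grip": 0}
    - {"x": 0,"y": 0,"z": 0,"ax": 0,"ay": 0,"az": 0,"grip": 0}
    - {"x": 0,"y": 0,"z": 0,"ax": 0,"ay": 0,"az": 0,"grip": 0}

```text
time_s: 5.6
tcp_pos: [0.4216, 0.1358, 0.1729]
eef_rot: [0.669, 0.744, 0.001, 0.0]
wrist_force: [-0.6, -0.1, 7.7]
gripper_width: 0.217
gripper_force: 30.0
```

Gripped at about 19 mm. Before moving near the printer I'll lift and check its front edge.

Emit:
drive_tool:
  deltas:
    - {"x": 0,"y": 0,"z": -0.04,"ax": 0,"ay": 0,"az": 0,"grip": 0}
    - {"x": 0,"y": 0,"z": -0.1,"ax": 0,"ay": 0,"az": 0,"grip": 0}
    - {"x": 0,"y": 0,"z": -0.2,"ax": 0,"ay": 0,"az": 0,"grip": 0}
    - {"x": 0,"y": 0,"z": -0.2,"ax": 0,"ay": 0,"az": 0,"grip": 0}
    - {"x": 0,"y": 0,"z": -0.2,"ax": 0,"ay": 0,"az": 0,"grip": 0}

```text
time_s: 6.22
tcp_pos: [0.421, 0.1358, 0.2321]
eef_rot: [0.669, 0.744, -0.0, -0.0]
wrist_force: [-0.4, 0.7, -0.5]
gripper_width: 0.223
gripper_force: 30.0
```

Run:
```python
from h import *
print(r.read_state()["tcp_pos"])
for uv in((110,195),(150,213),(268,207),(303,203),(301,150),(296,30)): print(uv,np.round(onz("top",uv,.32),3))
im=snap("top","t2.png"); s=r.read_state(); z=s["tcp_pos"][2]-.173+.009
for d in r.place_of("top","hook_bend")[:1]: print(d,np.round(onz("top",d["uv"],z),4))
a=cv2.resize(im[180:290,230:360,::-1],(650,550),interpolation=cv2.INTER_CUBIC)
cv2.imwrite("pics/t2c.png",a)
```

```text
[0.42098585 0.13577985 0.23213678]
(110, 195) [0.534 0.405 0.32 ]
(150, 213) [0.494 0.321 0.32 ]
(268, 207) [0.503 0.075 0.32 ]
(303, 203) [0.51  0.002 0.32 ]
(301, 150) [0.624 0.005 0.32 ]
(296, 30) [0.893 0.012 0.32 ]
{'uv': [311.8, 250.4], 'p': 0.73} [ 0.4371 -0.015   0.0678]
```

View pics/t2c.png

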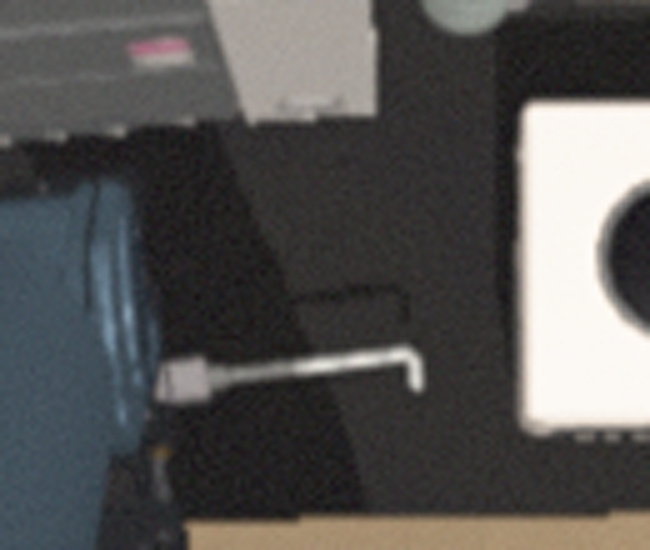

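The printer's front is at about x 0.545 to 0.555 near the rod, so an upright gripper at x ≈ 0.467 would come close to touching it. I'll roll the tool 22° about the rod so the body leans towards the robot. The bend then dips about 7 mm, which the opening allows.

```bash
cat >> h.py <<'E'
def rod(S,yaw=0,roll=-22):
    "TCP pose that puts shaft axis under the gripper at S"
    Q=down(yaw)*R.from_euler("x",roll,degrees=True); return np.array(S)-Q.apply([0,0,.164]),Q
E
python3 - <<'E'
from h import *
A=rod((.430,.125,.062),0);B=rod((.4655,.1005,.060),0)
print(A[0],rel(*A)); print(B[0],rel(*B,*A))
E
```

```text
[0.36856452 0.125      0.21405815] [-0.017 -0.177  0.059 -0.49  -0.025  0.133]
[0.40406452 0.1005     0.21205815] [-0.082  0.107  0.051  0.     0.     0.   ]
```

Emit:
drive_tool:
  deltas:
    - {"x": 0,"y": -0.04,"z": 0.015,"ax": -0.12,"ay": -0.006,"az": 0.03,"grip": 0}
    - {"x": -0.01,"y": -0.09,"z": 0.03,"ax": -0.24,"ay": -0.012,"az": 0.065,"grip": 0}
    - {"x": -0.017,"y": -0.13,"z": 0.045,"ax": -0.36,"ay": -0.018,"az": 0.1,"grip": 0}
    - {"x": -0.017,"y": -0.177,"z": 0.059,"ax": -0.49,"ay": -0.025,"az": 0.133,"grip": 0}
    - {"x": -0.017,"y": -0.177,"z": 0.059,"ax": -0.49,"ay": -0.025,"az": 0.133,"grip": 0}

```text
time_s: 6.95
tcp_pos: [0.389, 0.1377, 0.2458]
eef_rot: [0.698, 0.696, 0.112, 0.126]
wrist_force: [9.3, 9.9, 0.2]
gripper_width: 0.221
gripper_force: 29.8
```

Emit:
drive_tool:
  deltas:
    - {"x": -0.02,"y": 0.03,"z": 0.015,"ax": 0,"ay": 0,"az": 0,"grip": 0}
    - {"x": -0.05,"y": 0.07,"z": 0.03,"ax": 0,"ay": 0,"az": 0,"grip": 0}
    - {"x": -0.082,"y": 0.107,"z": 0.05,"ax": 0,"ay": 0,"az": 0,"grip": 0}
    - {"x": -0.082,"y": 0.107,"z": 0.05,"ax": 0,"ay": 0,"az": 0,"grip": 0}
    - {"x": -0.082,"y": 0.107,"z": 0.05,"ax": 0,"ay": 0,"az": 0,"grip": 0}

```text
time_s: 7.58
tcp_pos: [0.4238, 0.1134, 0.2426]
eef_rot: [0.698, 0.696, 0.112, 0.125]
wrist_force: [-0.7, 0.2, 0.1]
gripper_width: 0.22
gripper_force: 30.0
```

Run:
```python
from h import *
s=r.read_state();Q=R.from_quat(s["eef_rot"]);print(s["tcp_pos"],s["wrist_force"].round(1),s["gripper_width"])
S=s["tcp_pos"]+Q.apply([0,0,.164]);print("S",S,"rod dir",Q.apply([-1,0,0]))
T=s["tcp_pos"]+Q.apply([-.1505,0,.164]);print("corner pred",T,"tip",s["tcp_pos"]+Q.apply([-.1505,-.019,.164]))
a=snap("top","t3.png");
print("pred px top",proj("top",T))
for d in r.place_of("top","hook_bend")[:1]: print(d,np.round(onz("top",d["uv"],.057),4))
b=snap("wrist","w4.png")
print("wrist pred",proj("wrist",T))
c=np.zeros((600,800,3),np.uint8); c[:,:400]=cv2.resize(a[190:290,275:342,::-1],(400,600),interpolation=cv2.INTER_CUBIC); c[:300,400:]=cv2.resize(b[:,:,::-1],(400,300)); 
e=snap("scene","s3.png"); print("scene pred",proj("scene",T)); c[300:,400:]=cv2.resize(e[190:280,270:390,::-1],(400,300),interpolation=cv2.INTER_CUBIC)
cv2.imwrite("pics/c3.png",c)
```

```text
[0.42381939 0.11336285 0.24256158] [-0.7  0.2  0.1] 0.21968455999473946
S [0.4779292  0.11026113 0.08777622] rod dir [-0.00599287 -0.9998211   0.01794026]
corner pred [ 0.47702728 -0.04021194  0.09047623] tip [ 0.45909159 -0.04021694  0.08420638]
pred px top [321.53692145 233.53766094]
{'uv': [322.9, 236.2], 'p': 0.58} [ 0.4747 -0.0443  0.057 ]
wrist pred [321.20293488 570.56146575]
scene pred [320.82924008 232.80340417]
```

View pics/c3.png

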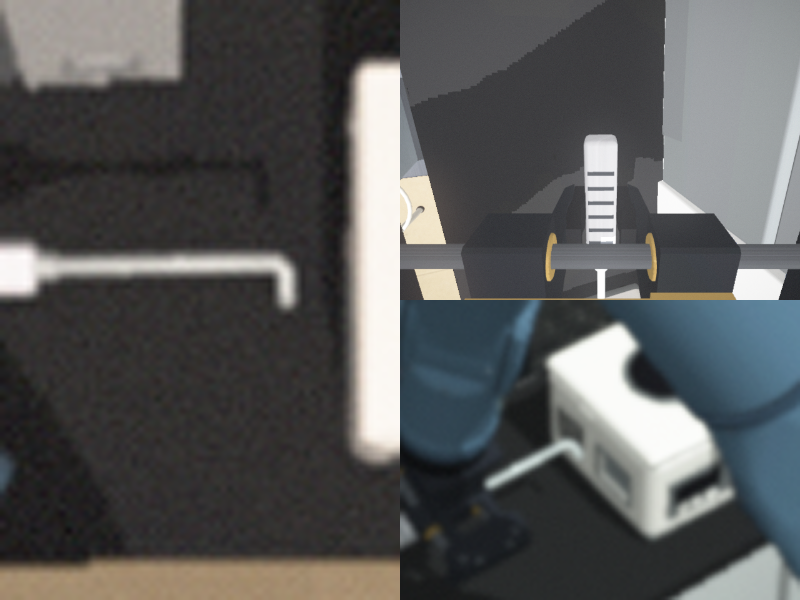

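The rod's corner shows at about (323,234) in the top view, against a prediction of (321.5,233.5), so the hook is about 2 mm further out than I assumed. The tool stopped short of its target, so I'll check the joints.

Run:
```python
from h import *
s=r.read_state();print(s["joints"].round(3))
for roll in(-22,-15):
    B=rod((.4655,.100,.060),0,roll); print(B[0],np.hypot(*B[0][:2]),rel(*B))
```

```text
[-1.017  0.553  0.731  2.338 -1.294  0.214  0.832]
[0.40406452 0.1        0.21205815] 0.41625489217056744 [-0.044 -0.097  0.076 -0.06   0.023  0.002]
[0.42305368 0.1        0.21841184] 0.43471187387449356 [-0.044 -0.03   0.077  0.096  0.023  0.   ]
```

Run:
```python
from h import *
import json
q=json.load(open("w3.json"))
p4=r.camera_params("wrist")
b=cv2.imread("pics/w4.png"); e=cv2.imread("pics/w3.png")
for uv in((421,100),(421,200),(421,285)): print("w4",uv,[np.round(onz("wrist",uv,z,p4),3)[:2] for z in(0,.02)])
# w3 crop edge points (603,90),(632,132)
for c in((603,90),(632,132)):
    uv=(220+c[0]/2.667,200+c[1]/2.667); print("w3",uv,[np.round(onz("wrist",uv,z,q),3)[:2] for z in(0,.1,.2,.3)])
c=np.zeros((600,800,3),np.uint8); c[:,:400]=cv2.resize(e[0:240,380:540],(400,600)); c[:,400:]=cv2.resize(b[120:480,360:600],(400,600)); cv2.imwrite("pics/c4.png",c)
```

```text
w4 (421, 100) [array([0.573, 0.195]), array([0.56 , 0.195])]
w4 (421, 200) [array([0.579, 0.132]), array([0.566, 0.138])]
w4 (421, 285) [array([0.586, 0.068]), array([0.572, 0.08 ])]
w3 (446.0967379077615, 233.74578177727784) [array([ 0.58 , -0.001]), array([0.544, 0.028]), array([0.508, 0.057]), array([0.471, 0.085])]
w3 (456.9703787026622, 249.49381327334083) [array([ 0.595, -0.017]), array([0.555, 0.016]), array([0.515, 0.049]), array([0.474, 0.082])]
```

View pics/c4.png

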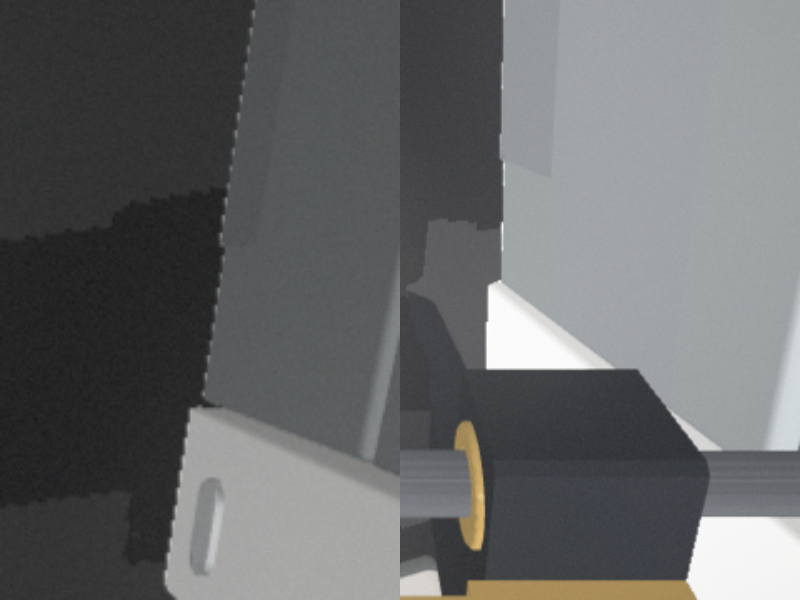

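The printer's front foot near here comes out at x ≈ 0.56 to 0.57, sloping away to the right. That leaves room enough, so a roll of 13° will do and keeps the joints off their limits.

Run:
```python
from h import *
B=rod((.4655,.102,.060),0,-13); print(B[0],rel(*B))
```

```text
[0.42860803 0.102      0.21979669] [-0.037 -0.011  0.078  0.14   0.023 -0.   ]
```

Emit:
drive_tool:
  deltas:
    - {"x": -0.01,"y": 0,"z": 0.02,"ax": 0.05,"ay": 0.008,"az": 0,"grip": 0}
    - {"x": -0.02,"y": 0,"z": 0.05,"ax": 0.1,"ay": 0.016,"az": 0,"grip": 0}
    - {"x": -0.037,"y": -0.011,"z": 0.078,"ax": 0.14,"ay": 0.023,"az": 0,"grip": 0}
    - {"x": -0.037,"y": -0.011,"z": 0.078,"ax": 0.14,"ay": 0.023,"az": 0,"grip": 0}
    - {"x": -0.037,"y": -0.011,"z": 0.078,"ax": 0.14,"ay": 0.023,"az": 0,"grip": 0}

```text
time_s: 8.4
tcp_pos: [0.4289, 0.1017, 0.2201]
eef_rot: [0.703, 0.702, 0.08, 0.081]
wrist_force: [-0.4, 0.7, -0.2]
gripper_width: 0.223
gripper_force: 30.0
```

```bash
cat >> h.py <<'E'
def where():
    s=r.read_state();Q=R.from_quat(s["eef_rot"]);t=s["tcp_pos"]
    print(s["time_s"],"tcp",t.round(4),"S",(t+Q.apply([0,0,.164])).round(4),"dir",Q.apply([-1,0,0]).round(3),"F",s["wrist_force"].round(1),s["joints"].round(2))
    C=t+Q.apply([-.1525,0,.164]); print("corner",C.round(4),"tip",(t+Q.apply([-.1525,-.019,.164])).round(4)); return C
E
python3 - <<'E'
from h import *
C=where(); print(proj("top",C),proj("scene",C))
for c in("top","scene"):
    im=snap(c,c+"5.png")
    for d in r.place_of(c,"hook_bend")[:1]: print(c,d,np.round(onz(c,d["uv"],.058),4))
    for d in r.place_of(c,"release_opening")[:1]: print(c,d,np.round(onz(c,d["uv"],.053),4))
B=rod((.4655-.0006,.052,.060),-.7,-13); print(rel(*B))
E
```

```text
8.4 tcp [0.4289 0.1017 0.2201] S [0.466  0.1016 0.0604] dir [-0.001 -1.     0.   ] F [-0.4  0.7 -0.2] [-0.96  0.63  0.74  2.3  -1.24  0.34  0.81]
corner [ 0.4658 -0.0509  0.0604] tip [ 0.4473 -0.0509  0.0561]
[325.54846934 239.40212233] [326.22246915 240.75512048]
top {'uv': [324.8, 243.3], 'p': 0.75} [ 0.456  -0.0488  0.058 ]
top {'uv': [330.5, 246.7], 'p': 0.73} [ 0.4475 -0.0635  0.053 ]
scene {'uv': [207.3, 340.6], 'p': 0.69} [0.362  0.3928 0.058 ]
scene {'uv': [331.6, 240.5], 'p': 0.75} [ 0.4631 -0.0683  0.053 ]
[-0.165 -0.003  0.001  0.002 -0.003  0.014]
```

The hook matches its prediction within about 2 mm. Going in to about 36 mm depth.

Emit:
drive_tool:
  deltas:
    - {"x": -0.04,"y": 0,"z": 0,"ax": 0,"ay": 0,"az": 0.007,"grip": 0}
    - {"x": -0.09,"y": -0.002,"z": 0,"ax": 0,"ay": 0,"az": 0.014,"grip": 0}
    - {"x": -0.14,"y": -0.003,"z": 0,"ax": 0,"ay": 0,"az": 0.014,"grip": 0}
    - {"x": -0.18,"y": -0.003,"z": 0,"ax": 0,"ay": 0,"az": 0.014,"grip": 0}
    - {"x": -0.18,"y": -0.003,"z": 0,"ax": 0,"ay": 0,"az": 0.014,"grip": 0}

```text
time_s: 9.32
tcp_pos: [0.428, 0.047, 0.22]
eef_rot: [0.707, 0.698, 0.081, 0.08]
wrist_force: [0.5, 1.4, -0.6]
gripper_width: 0.224
gripper_force: 30.0
```

Run:
```python
from h import *
where()
```

```text
9.325 tcp [0.428 0.047 0.22 ] S [0.4651 0.0469 0.0602] dir [-0.014 -1.    -0.002] F [ 0.5  1.4 -0.6] [-0.77  0.59  0.66  2.33 -1.26  0.31  0.96]
corner [ 0.463  -0.1056  0.0599] tip [ 0.4445 -0.1054  0.0556]
```

Emit:
drive_tool:
  deltas:
    - {"x": -0.01,"y": 0.008,"z": 0,"ax": 0,"ay": 0,"az": 0,"grip": 0}
    - {"x": -0.02,"y": 0.008,"z": 0,"ax": 0,"ay": 0,"az": 0,"grip": 0}
    - {"x": -0.03,"y": 0.008,"z": 0,"ax": 0,"ay": 0,"az": 0,"grip": 0}
    - {"x": -0.037,"y": 0.008,"z": 0,"ax": 0,"ay": 0,"az": 0,"grip": 0}
    - {"x": -0.042,"y": 0.008,"z": 0,"ax": 0,"ay": 0,"az": 0,"grip": 0}

```text
time_s: 9.95
tcp_pos: [0.4302, 0.035, 0.2204]
eef_rot: [0.707, 0.698, 0.081, 0.08]
wrist_force: [-0.5, -0.4, -0.5]
gripper_width: 0.228
gripper_force: 30.0
```

Emit:
drive_tool:
  deltas:
    - {"x": 0,"y": 0,"z": 0,"ax": 0,"ay": 0,"az": 0,"grip": 0}
    - {"x": -0.003,"y": 0,"z": 0,"ax": 0,"ay": 0,"az": 0,"grip": 0}
    - {"x": -0.005,"y": 0,"z": 0,"ax": 0,"ay": 0,"az": 0,"grip": 0}
    - {"x": -0.007,"y": 0,"z": 0,"ax": 0,"ay": 0,"az": 0,"grip": 0}
    - {"x": -0.007,"y": 0,"z": 0,"ax": 0,"ay": 0,"az": 0,"grip": 0}

```text
time_s: 10.58
tcp_pos: [0.4302, 0.0329, 0.2204]
eef_rot: [0.707, 0.698, 0.081, 0.08]
wrist_force: [-0.3, -0.8, -0.4]
gripper_width: 0.226
gripper_force: 30.0
```

Run:
```python
from h import *
where()
```

```text
10.575 tcp [0.4302 0.0329 0.2204] S [0.4673 0.0328 0.0606] dir [-0.012 -1.    -0.002] F [-0.3 -0.8 -0.4] [-0.73  0.58  0.65  2.32 -1.26  0.31  0.99]
corner [ 0.4654 -0.1197  0.0603] tip [ 0.4469 -0.1194  0.056 ]
```

Emit:
drive_tool:
  deltas:
    - {"x": -0.002,"y": 0,"z": 0,"ax": 0,"ay": 0,"az": 0,"grip": 0}
    - {"x": -0.004,"y": 0,"z": 0,"ax": 0,"ay": 0,"az": 0,"grip": 0}
    - {"x": -0.006,"y": 0,"z": 0,"ax": 0,"ay": 0,"az": 0,"grip": 0}
    - {"x": -0.007,"y": 0,"z": 0,"ax": 0,"ay": 0,"az": 0,"grip": 0}
    - {"x": -0.007,"y": 0,"z": 0,"ax": 0,"ay": 0,"az": 0,"grip": 0}

```text
time_s: 11.2
tcp_pos: [0.4302, 0.0309, 0.2204]
eef_rot: [0.707, 0.698, 0.081, 0.08]
wrist_force: [1.5, -0.3, -0.5]
gripper_width: 0.22
gripper_force: 30.0
```

Emit:
drive_tool:
  deltas:
    - {"x": -0.002,"y": 0,"z": 0,"ax": 0,"ay": 0,"az": 0,"grip": 0}
    - {"x": -0.004,"y": 0,"z": 0,"ax": 0,"ay": 0,"az": 0,"grip": 0}
    - {"x": -0.006,"y": 0,"z": 0,"ax": 0,"ay": 0,"az": 0,"grip": 0}
    - {"x": -0.007,"y": 0,"z": 0,"ax": 0,"ay": 0,"az": 0,"grip": 0}
    - {"x": -0.007,"y": 0,"z": 0,"ax": 0,"ay": 0,"az": 0,"grip": 0}

```text
time_s: 11.82
tcp_pos: [0.4302, 0.0288, 0.2203]
eef_rot: [0.707, 0.698, 0.081, 0.08]
wrist_force: [-0.5, -0.5, 0.2]
gripper_width: 0.225
gripper_force: 30.0
```

Emit:
drive_tool:
  deltas:
    - {"x": 0,"y": -0.01,"z": -0.002,"ax": 0,"ay": 0,"az": 0,"grip": 0}
    - {"x": 0,"y": -0.02,"z": -0.004,"ax": 0,"ay": 0,"az": 0,"grip": 0}
    - {"x": 0,"y": -0.03,"z": -0.007,"ax": 0,"ay": 0,"az": 0,"grip": 0}
    - {"x": 0,"y": -0.039,"z": -0.009,"ax": 0,"ay": 0,"az": 0,"grip": 0}
    - {"x": 0,"y": -0.039,"z": -0.009,"ax": 0,"ay": 0,"az": 0,"grip": 0}

```text
time_s: 12.45
tcp_pos: [0.418, 0.0289, 0.2204]
eef_rot: [0.707, 0.698, 0.081, 0.08]
wrist_force: [0.7, -0.1, -0.4]
gripper_width: 0.222
gripper_force: 30.0
```

No contact, so I'll go on 6 mm.

Emit:
drive_tool:
  deltas:
    - {"x": 0,"y": -0.005,"z": -0.001,"ax": 0,"ay": 0,"az": 0,"grip": 0}
    - {"x": 0,"y": -0.01,"z": -0.002,"ax": 0,"ay": 0,"az": 0,"grip": 0}
    - {"x": 0,"y": -0.015,"z": -0.003,"ax": 0,"ay": 0,"az": 0,"grip": 0}
    - {"x": 0,"y": -0.02,"z": -0.0045,"ax": 0,"ay": 0,"az": 0,"grip": 0}
    - {"x": 0,"y": -0.02,"z": -0.0045,"ax": 0,"ay": 0,"az": 0,"grip": 0}

```text
time_s: 13.08
tcp_pos: [0.4119, 0.029, 0.2203]
eef_rot: [0.707, 0.698, 0.081, 0.08]
wrist_force: [0.0, -0.9, -1.2]
gripper_width: 0.221
gripper_force: 30.0
```

Run:
```python
from h import *
where()
```

```text
13.075 tcp [0.4119 0.029  0.2203] S [0.4489 0.0289 0.0605] dir [-0.012 -1.    -0.002] F [ 0.  -0.9 -1.2] [-0.68  0.55  0.58  2.36 -1.27  0.26  1.02]
corner [ 0.4471 -0.1236  0.0602] tip [ 0.4286 -0.1233  0.0559]
```

The hook is past the pin without touching anything. Now I'll draw it back.

Emit:
drive_tool:
  deltas:
    - {"x": 0.01,"y": 0,"z": 0,"ax": 0,"ay": 0,"az": 0,"grip": 0}
    - {"x": 0.02,"y": 0,"z": 0,"ax": 0,"ay": 0,"az": 0,"grip": 0}
    - {"x": 0.03,"y": 0,"z": 0,"ax": 0,"ay": 0,"az": 0,"grip": 0}
    - {"x": 0.04,"y": 0,"z": 0,"ax": 0,"ay": 0,"az": 0,"grip": 0}
    - {"x": 0.045,"y": 0,"z": 0,"ax": 0,"ay": 0,"az": 0,"grip": 0}

```text
time_s: 13.7
tcp_pos: [0.412, 0.0408, 0.2203]
eef_rot: [0.708, 0.697, 0.079, 0.082]
wrist_force: [-0.1, -7.6, -1.7]
gripper_width: 0.223
gripper_force: 30.0
```

Caught the pin: 7.6 N on the pull. Drawing on.

Emit:
drive_tool:
  deltas:
    - {"x": 0.01,"y": 0,"z": 0,"ax": 0,"ay": 0,"az": 0,"grip": 0}
    - {"x": 0.02,"y": 0,"z": 0,"ax": 0,"ay": 0,"az": 0,"grip": 0}
    - {"x": 0.03,"y": 0,"z": 0,"ax": 0,"ay": 0,"az": 0,"grip": 0}
    - {"x": 0.04,"y": 0,"z": 0,"ax": 0,"ay": 0,"az": 0,"grip": 0}
    - {"x": 0.043,"y": 0,"z": 0,"ax": 0,"ay": 0,"az": 0,"grip": 0}

```text
time_s: 14.32
tcp_pos: [0.4122, 0.0546, 0.2203]
eef_rot: [0.707, 0.698, 0.08, 0.081]
wrist_force: [-0.0, -4.6, -1.2]
gripper_width: 0.222
gripper_force: 30.0
```

Run:
```python
from h import *
where()
for c in("top","scene"):
    snap(c,c+"6.png")
    for d in r.place_of(c,"lid_tab")[:1]: print(c,d,[np.round(onz(c,d["uv"],z),4) for z in(.106,.14)])
```

```text
14.325 tcp [0.4122 0.0546 0.2203] S [0.4493 0.0542 0.0606] dir [-0.013 -1.    -0.   ] F [-0.  -4.6 -1.2] [-0.77  0.56  0.61  2.36 -1.25  0.26  0.93]
corner [ 0.4473 -0.0983  0.0605] tip [ 0.4288 -0.0981  0.0562]
top {'uv': [369.0, 264.9], 'p': 0.79} [array([ 0.3947, -0.1557,  0.106 ]), array([ 0.3921, -0.1519,  0.14  ])]
scene {'uv': [371.6, 224.0], 'p': 0.95} [array([ 0.4067, -0.1697,  0.106 ]), array([ 0.3805, -0.1465,  0.14  ])]
```

Run:
```python
from h import *
print(tri(ray("top",(369,264.9)),ray("scene",(371.6,224))))
hx,hz=.4525+.027+.074,.099
for a in(0,.2): 
    t=.041+a; X=np.array([hx-.17*np.cos(t),-.1505,hz+.17*np.sin(t)]); print(a,X,proj("top",X),proj("scene",X))
```

```text
(array([ 0.3921456 , -0.15472902,  0.12609453]), np.float64(0.0022376475980558272))
0 [ 0.38364286 -0.1505      0.10596805] [367.00894005 269.39541147] [371.44860125 231.36948624]
0.2 [ 0.38841304 -0.1505      0.13957455] [368.42478528 266.44447872] [370.91260998 221.92739455]
```

Emit:
drive_tool:
  deltas:
    - {"x": 0.004,"y": 0,"z": 0,"ax": 0,"ay": 0,"az": 0,"grip": 0}
    - {"x": 0.008,"y": 0,"z": 0,"ax": 0,"ay": 0,"az": 0,"grip": 0}
    - {"x": 0.012,"y": 0,"z": 0,"ax": 0,"ay": 0,"az": 0,"grip": 0}
    - {"x": 0.012,"y": 0,"z": 0,"ax": 0,"ay": 0,"az": 0,"grip": 0}
    - {"x": 0.012,"y": 0,"z": 0,"ax": 0,"ay": 0,"az": 0,"grip": 0}

```text
time_s: 15.15
tcp_pos: [0.4123, 0.0583, 0.2203]
eef_rot: [0.707, 0.698, 0.08, 0.081]
wrist_force: [-0.4, -8.0, -2.1]
gripper_width: 0.219
gripper_force: 30.0
```

Run:
```python
from h import *
where()
im=snap("scene","s7.png"); u=[d["uv"] for c in("scene",) for d in r.place_of(c,"lid_tab")[:1]]
t=snap("top","t7.png"); v=[d["uv"] for d in r.place_of("top","lid_tab")[:1]]
print(u,v)
if u and v: print(tri(ray("top",v[0]),ray("scene",u[0])))
cv2.imwrite("pics/s7c.png",cv2.resize(im[170:290,290:450,::-1],(800,600),interpolation=cv2.INTER_CUBIC))
```

```text
15.15 tcp [0.4123 0.0583 0.2203] S [0.4493 0.058  0.0606] dir [-0.013 -1.    -0.001] F [-0.4 -8.  -2.1] [-0.78  0.56  0.62  2.36 -1.25  0.26  0.92]
corner [ 0.4474 -0.0945  0.0605] tip [ 0.4289 -0.0943  0.0562]
[] [[370.5, 263.8]]
```

View pics/s7c.png

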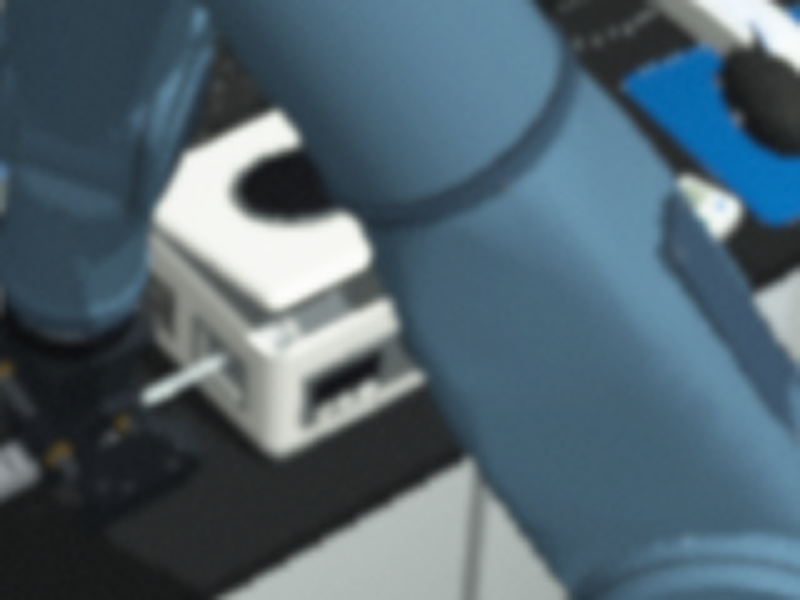

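The lid has sprung: there is a clear gap under it at about (300,320) in the crop. Now I'll take the hook back the same way: in, sideways, out.

Emit:
drive_tool:
  deltas:
    - {"x": -0.03,"y": 0,"z": 0,"ax": 0,"ay": 0,"az": 0,"grip": 0}
    - {"x": -0.06,"y": 0,"z": 0,"ax": 0,"ay": 0,"az": 0,"grip": 0}
    - {"x": -0.085,"y": 0,"z": 0,"ax": 0,"ay": 0,"az": 0,"grip": 0}
    - {"x": -0.095,"y": 0,"z": 0,"ax": 0,"ay": 0,"az": 0,"grip": 0}
    - {"x": -0.095,"y": 0,"z": 0,"ax": 0,"ay": 0,"az": 0,"grip": 0}

```text
time_s: 15.98
tcp_pos: [0.4122, 0.0308, 0.2204]
eef_rot: [0.707, 0.698, 0.081, 0.08]
wrist_force: [0.1, 0.9, -1.2]
gripper_width: 0.223
gripper_force: 30.0
```

Emit:
drive_tool:
  deltas:
    - {"x": 0,"y": 0.015,"z": 0.0035,"ax": 0,"ay": 0,"az": 0,"grip": 0}
    - {"x": 0,"y": 0.03,"z": 0.007,"ax": 0,"ay": 0,"az": 0,"grip": 0}
    - {"x": 0,"y": 0.045,"z": 0.01,"ax": 0,"ay": 0,"az": 0,"grip": 0}
    - {"x": 0,"y": 0.058,"z": 0.013,"ax": 0,"ay": 0,"az": 0,"grip": 0}
    - {"x": 0,"y": 0.058,"z": 0.013,"ax": 0,"ay": 0,"az": 0,"grip": 0}

```text
time_s: 16.6
tcp_pos: [0.4302, 0.0304, 0.2204]
eef_rot: [0.707, 0.698, 0.081, 0.08]
wrist_force: [-0.2, 1.1, -1.1]
gripper_width: 0.225
gripper_force: 30.0
```

Run:
```python
from h import *
where()
A=rod((.450,.125,.060),0,-13); print(rel(*A))
```

```text
16.6 tcp [0.4302 0.0304 0.2204] S [0.4673 0.0302 0.0607] dir [-0.012 -1.    -0.002] F [-0.2  1.1 -1.1] [-0.69  0.57  0.61  2.32 -1.22  0.29  0.97]
corner [ 0.4655 -0.1222  0.0604] tip [ 0.447  -0.122   0.0561]
[ 0.315 -0.06  -0.011  0.001  0.001 -0.015]
```

Emit:
drive_tool:
  deltas:
    - {"x": 0.06,"y": 0,"z": 0,"ax": 0,"ay": 0,"az": 0,"grip": 0}
    - {"x": 0.13,"y": 0,"z": 0,"ax": 0,"ay": 0,"az": 0,"grip": 0}
    - {"x": 0.2,"y": 0,"z": 0,"ax": 0,"ay": 0,"az": 0,"grip": 0}
    - {"x": 0.26,"y": 0,"z": 0,"ax": 0,"ay": 0,"az": 0,"grip": 0}
    - {"x": 0.26,"y": 0,"z": 0,"ax": 0,"ay": 0,"az": 0,"grip": 0}

```text
time_s: 17.23
tcp_pos: [0.4306, 0.1094, 0.2204]
eef_rot: [0.706, 0.699, 0.081, 0.08]
wrist_force: [0.8, -0.3, -0.6]
gripper_width: 0.223
gripper_force: 30.0
```

Run:
```python
from h import *
where()
A=rod((.4216,.137,.045),6.8,0); print(A[0],rel(*A)); print(rel(*rod((.4216,.137,.0095),6.8,0),*A))
```

```text
17.225 tcp [0.4306 0.1094 0.2204] S [0.4676 0.1095 0.0607] dir [-0.009 -1.    -0.002] F [ 0.8 -0.3 -0.6] [-0.94  0.61  0.69  2.29 -1.17  0.32  0.72]
corner [ 0.4663 -0.043   0.0603] tip [ 0.4478 -0.0428  0.056 ]
[0.4216 0.137  0.209 ] [ 0.091 -0.039  0.03   0.29   0.016 -0.162]
[0.    0.    0.118 0.    0.    0.   ]
```

Emit:
drive_tool:
  deltas:
    - {"x": 0.03,"y": -0.05,"z": 0,"ax": 0.05,"ay": 0.004,"az": -0.04,"grip": 0}
    - {"x": 0.06,"y": -0.05,"z": 0.01,"ax": 0.15,"ay": 0.008,"az": -0.08,"grip": 0}
    - {"x": 0.09,"y": -0.039,"z": 0.03,"ax": 0.29,"ay": 0.016,"az": -0.162,"grip": 0}
    - {"x": 0.09,"y": -0.039,"z": 0.03,"ax": 0.29,"ay": 0.016,"az": -0.162,"grip": 0}
    - {"x": 0.09,"y": -0.039,"z": 0.03,"ax": 0.29,"ay": 0.016,"az": -0.162,"grip": 0}

```text
time_s: 17.85
tcp_pos: [0.4216, 0.1344, 0.2093]
eef_rot: [0.666, 0.746, 0.001, 0.001]
wrist_force: [0.8, -0.0, -0.6]
gripper_width: 0.225
gripper_force: 30.0
```

Run:
```python
from h import *
where(); print(rel(*rod((.4216,.137,.0095),6.8,0)))
```

```text
17.85 tcp [0.4216 0.1344 0.2093] S [0.4219 0.1344 0.0453] dir [ 0.113 -0.994  0.   ] F [ 0.8 -0.  -0.6] [-1.02  0.71  0.78  2.22 -0.96  0.6   0.6 ]
corner [ 0.4391 -0.0171  0.0453] tip [ 0.4202 -0.0192  0.0453]
[ 0.009  0.001  0.119  0.002  0.    -0.007]
```

Emit:
drive_tool:
  deltas:
    - {"x": 0,"y": 0,"z": 0.04,"ax": 0,"ay": 0,"az": 0,"grip": 0}
    - {"x": 0,"y": 0,"z": 0.08,"ax": 0,"ay": 0,"az": 0,"grip": 0}
    - {"x": 0,"y": 0,"z": 0.105,"ax": 0,"ay": 0,"az": 0,"grip": 0}
    - {"x": 0,"y": 0,"z": 0.115,"ax": 0,"ay": 0,"az": 0,"grip": 0}
    - {"x": 0,"y": 0,"z": 0.12,"ax": 0,"ay": 0,"az": 0,"grip": 0}

```text
time_s: 18.48
tcp_pos: [0.4218, 0.1354, 0.1731]
eef_rot: [0.665, 0.747, 0.0, -0.0]
wrist_force: [0.1, -0.5, -0.6]
gripper_width: 0.222
gripper_force: 30.0
```

Emit:
drive_tool:
  deltas:
    - {"x": 0,"y": 0,"z": 0.001,"ax": 0,"ay": 0,"az": 0,"grip": 0}
    - {"x": 0,"y": 0,"z": 0.002,"ax": 0,"ay": 0,"az": 0,"grip": 0}
    - {"x": 0,"y": 0,"z": 0.003,"ax": 0,"ay": 0,"az": 0,"grip": 0}
    - {"x": 0,"y": 0,"z": 0.004,"ax": 0,"ay": 0,"az": 0,"grip": 0}
    - {"x": 0,"y": 0,"z": 0.004,"ax": 0,"ay": 0,"az": 0,"grip": 0}

```text
time_s: 19.1
tcp_pos: [0.4218, 0.1353, 0.1729]
eef_rot: [0.665, 0.747, 0.001, -0.0]
wrist_force: [-3.1, 0.4, 12.6]
gripper_width: 0.224
gripper_force: 30.0
```

On the worktop: 12.6 N upwards. I'll release and rise.

Emit:
drive_tool:
  deltas:
    - {"x": 0,"y": 0,"z": -0.002,"ax": 0,"ay": 0,"az": 0,"grip": 0.45}
    - {"x": 0,"y": 0,"z": -0.002,"ax": 0,"ay": 0,"az": 0,"grip": 0.45}
    - {"x": 0,"y": 0,"z": -0.002,"ax": 0,"ay": 0,"az": 0,"grip": 0.45}
    - {"x": 0,"y": 0,"z": -0.1,"ax": 0,"ay": 0,"az": 0,"grip": 0.45}
    - {"x": 0,"y": 0,"z": -0.3,"ax": 0,"ay": 0,"az": 0,"grip": 0.45}

```text
time_s: 19.73
tcp_pos: [0.4212, 0.1353, 0.262]
eef_rot: [0.665, 0.747, -0.002, -0.001]
wrist_force: [0.1, -0.1, 1.9]
gripper_width: 0.451
gripper_force: 0.0
```

Emit:
drive_tool:
  deltas:
    - {"x": 0,"y": 0,"z": -0.2,"ax": 0,"ay": 0,"az": 0,"grip": 0.6}
    - {"x": 0,"y": 0,"z": -0.4,"ax": 0,"ay": 0,"az": 0,"grip": 0.6}
    - {"x": 0,"y": 0,"z": -0.6,"ax": 0,"ay": 0,"az": 0,"grip": 0.6}
    - {"x": 0,"y": 0,"z": -0.6,"ax": 0,"ay": 0,"az": 0,"grip": 0.6}
    - {"x": 0,"y": 0,"z": -0.6,"ax": 0,"ay": 0,"az": 0,"grip": 0.6}

```text
time_s: 20.35
tcp_pos: [0.4213, 0.1356, 0.4415]
eef_rot: [0.665, 0.747, 0.0, -0.001]
wrist_force: [-0.1, -0.7, -0.3]
gripper_width: 0.601
gripper_force: 0.0
```

Run:
```python
from h import *
where()
snap("wrist","w8.png");p=r.camera_params("wrist")
for t in("hook_bend","release_hook"):
  for d in r.place_of("wrist",t)[:1]: print(t,d,onz("wrist",d["uv"],.009,p))
snap("top","t8.png");snap("scene","s8.png")
u=r.place_of("top","lid_tab")[:1];v=r.place_of("scene","lid_tab")[:1];print(u,v)
if u and v: print(tri(ray("top",u[0]["uv"]),ray("scene",v[0]["uv"])))
if u: print(onz("top",u[0]["uv"],.14))
print(rel([.3885,-.1505,.40],down(90)))
```

```text
20.35 tcp [0.4213 0.1356 0.4415] S [0.4211 0.1359 0.2775] dir [ 0.116 -0.993 -0.002] F [-0.1 -0.7 -0.3] [-1.46  0.27  1.24  2.06 -0.3   1.01  0.05]
corner [ 0.4388 -0.0156  0.2772] tip [ 0.4199 -0.0178  0.2773]
hook_bend {'uv': [314.1, 314.6], 'p': 0.94} [ 0.42933709 -0.01397978  0.009     ]
release_hook {'uv': [318.3, 188.9], 'p': 0.81} [0.41727294 0.13487836 0.009     ]
[{'uv': [370.2, 266.1], 'p': 0.74}] [{'uv': [368.8, 223.1], 'p': 0.6}]
(array([ 0.39256055, -0.15236317,  0.13068696]), np.float64(0.006208138783230615))
[ 0.38914171 -0.15474607  0.14      ]
[-9.340e-01 -2.190e-01  1.400e-01 -3.000e-03  1.000e-03 -1.853e+00]
```

The rod lies where it was. Before swinging the lid I'll check the cabinet behind it and the camera's position on the gripper.

Run:
```python
from h import *
T=np.array(r.camera_params("wrist")["world_to_cam"]);s=r.read_state();Q=R.from_quat(s["eef_rot"])
print("cam in tool",Q.inv().apply(-T[:3,:3].T@T[:3,3]-s["tcp_pos"]).round(3))
for uv in((332,181),(370,183),(440,185),(332,157),(440,158)): print(uv,[np.round(onz("top",uv,z),3)[:2] for z in(0,.2,.3)])
```

```text
cam in tool [0.084 0.    0.022]
(332, 181) [array([ 0.634, -0.073]), array([ 0.585, -0.065]), array([ 0.561, -0.06 ])]
(370, 183) [array([ 0.627, -0.177]), array([ 0.579, -0.153]), array([ 0.555, -0.141])]
(440, 185) [array([ 0.618, -0.368]), array([ 0.572, -0.316]), array([ 0.548, -0.291])]
(332, 157) [array([ 0.702, -0.075]), array([ 0.643, -0.066]), array([ 0.614, -0.061])]
(440, 158) [array([ 0.694, -0.371]), array([ 0.636, -0.319]), array([ 0.607, -0.293])]
```

View pics/t8.png

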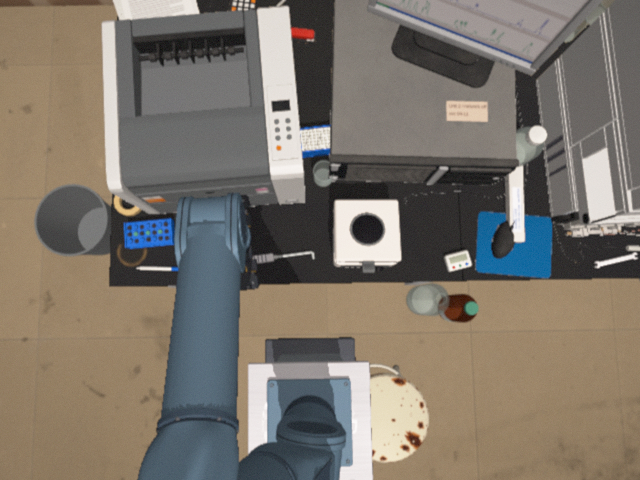

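The bench is unchanged. The cabinet's foot edge at row 183 is at x ≈ 0.63, and the tab shows at (369,266). There is room for the swing with the tool upright.

Run:
```python
from h import *
a=([.42,.02,.43],down(-32));b=([.405,-.15,.42],down(-68));c=([.389,-.152,.38],down(-90.7))
print(rel(*a),rel(*b,*a),rel(*c,*b))
```

```text
[-0.381 -0.05   0.039 -0.001  0.003  0.858] [-0.507  0.258  0.033  0.     0.     0.8  ] [-0.052 -0.014  0.133  0.     0.     0.504]
```

Emit:
drive_tool:
  deltas:
    - {"x": -0.08,"y": -0.01,"z": 0.04,"ax": 0,"ay": 0,"az": 0.17,"grip": 0.7}
    - {"x": -0.16,"y": -0.02,"z": 0.04,"ax": 0,"ay": 0,"az": 0.34,"grip": 0.7}
    - {"x": -0.24,"y": -0.03,"z": 0.04,"ax": 0,"ay": 0,"az": 0.52,"grip": 0.7}
    - {"x": -0.32,"y": -0.04,"z": 0.04,"ax": 0,"ay": 0,"az": 0.69,"grip": 0.7}
    - {"x": -0.38,"y": -0.05,"z": 0.04,"ax": 0,"ay": 0,"az": 0.86,"grip": 0.7}

```text
time_s: 21.32
tcp_pos: [0.4199, 0.0194, 0.4298]
eef_rot: [0.876, 0.482, -0.0, 0.0]
wrist_force: [-0.8, -0.2, -0.4]
gripper_width: 0.698
gripper_force: 0.0
```

Emit:
drive_tool:
  deltas:
    - {"x": -0.1,"y": 0.05,"z": 0.03,"ax": 0,"ay": 0,"az": 0.16,"grip": 0.7}
    - {"x": -0.2,"y": 0.1,"z": 0.03,"ax": 0,"ay": 0,"az": 0.32,"grip": 0.7}
    - {"x": -0.3,"y": 0.15,"z": 0.03,"ax": 0,"ay": 0,"az": 0.48,"grip": 0.7}
    - {"x": -0.4,"y": 0.2,"z": 0.03,"ax": 0,"ay": 0,"az": 0.64,"grip": 0.7}
    - {"x": -0.5,"y": 0.258,"z": 0.03,"ax": 0,"ay": 0,"az": 0.8,"grip": 0.7}

```text
time_s: 21.95
tcp_pos: [0.4058, -0.1488, 0.4207]
eef_rot: [0.982, 0.188, -0.0, -0.0]
wrist_force: [0.4, 0.2, 0.2]
gripper_width: 0.703
gripper_force: 0.0
```

Run:
```python
from h import *
where(); print(rel([.389,-.152,.36],down(-90.7)))
```

```text
21.95 tcp [ 0.4058 -0.1488  0.4207] S [ 0.4057 -0.1488  0.2567] dir [-0.929 -0.37   0.001] F [0.4 0.2 0.2] [-0.79  0.28  1.23  2.11 -0.33  0.96 -0.57]
corner [ 0.264  -0.2052  0.2568] tip [ 0.2569 -0.1875  0.2568]
[-0.056 -0.011  0.202 -0.     0.001  0.498]
```

Emit:
drive_tool:
  deltas:
    - {"x": -0.02,"y": 0,"z": 0.04,"ax": 0,"ay": 0,"az": 0.12,"grip": 0.7}
    - {"x": -0.04,"y": 0,"z": 0.08,"ax": 0,"ay": 0,"az": 0.25,"grip": 0.7}
    - {"x": -0.056,"y": -0.011,"z": 0.12,"ax": 0,"ay": 0,"az": 0.38,"grip": 0.7}
    - {"x": -0.056,"y": -0.011,"z": 0.13,"ax": 0,"ay": 0,"az": 0.5,"grip": 0.7}
    - {"x": -0.056,"y": -0.011,"z": 0.13,"ax": 0,"ay": 0,"az": 0.5,"grip": 0.7}

```text
time_s: 22.58
tcp_pos: [0.3891, -0.151, 0.3816]
eef_rot: [1.0, -0.005, -0.001, 0.0]
wrist_force: [0.3, 0.3, -0.5]
gripper_width: 0.702
gripper_force: 0.0
```

Run:
```python
from h import *
where()
snap("wrist","w9.png");p=r.camera_params("wrist")
for t in("lid_tab",):
  for d in r.place_of("wrist",t)[:1]: print(t,d,onz("wrist",d["uv"],.14,p))
g=r.read_state();Q=R.from_quat(g["eef_rot"]); print("target px",proj("wrist",np.array([.389,-.152,.14]),p))
print(rel([.389,-.152,.287],down(-90.7)))
```

```text
22.575 tcp [ 0.3891 -0.151   0.3816] S [ 0.3888 -0.1512  0.2176] dir [-1.     0.009  0.002] F [ 0.3  0.3 -0.5] [-0.75  0.36  1.23  2.18 -0.45  0.88 -0.82]
corner [ 0.2363 -0.1497  0.2178] tip [ 0.2365 -0.1307  0.2178]
target px [322.43865723 254.05043765]
[-0.001  0.003  0.317  0.     0.001  0.005]
```

View pics/w9.png

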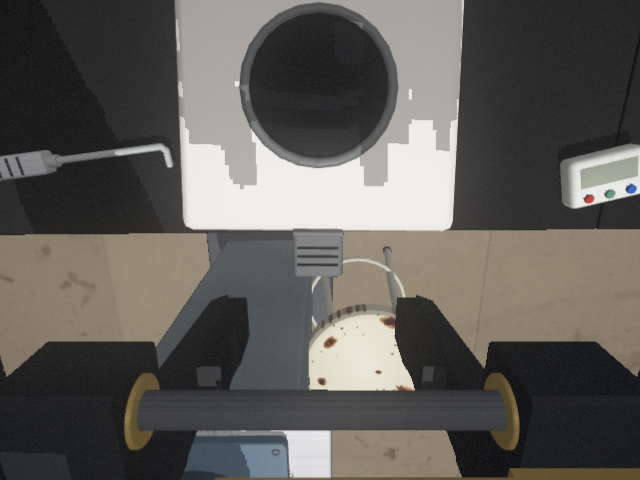

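The tab shows at (318,256) against a predicted (322,254), the rod lies at left, and the timer is in its place. I'll grip near the tab's front edge, with only the fingertips down its sides, so that they clear the lid when it stands upright.

Emit:
drive_tool:
  deltas:
    - {"x": -0.012,"y": -0.006,"z": 0.12,"ax": 0,"ay": 0,"az": 0,"grip": 0.7}
    - {"x": -0.014,"y": -0.006,"z": 0.22,"ax": 0,"ay": 0,"az": 0,"grip": 0.7}
    - {"x": -0.014,"y": -0.006,"z": 0.295,"ax": 0,"ay": 0,"az": 0,"grip": 0.7}
    - {"x": -0.014,"y": -0.006,"z": 0.295,"ax": 0,"ay": 0,"az": 0,"grip": 0.3}
    - {"x": -0.014,"y": -0.006,"z": 0.295,"ax": 0,"ay": 0,"az": 0,"grip": 0.2}

```text
time_s: 23.3
tcp_pos: [0.3854, -0.1494, 0.2942]
eef_rot: [1.0, -0.005, 0.0, 0.0]
wrist_force: [0.7, -0.1, 0.1]
gripper_width: 0.496
gripper_force: 0.0
```

Emit:
drive_tool:
  deltas:
    - {"x": 0,"y": 0,"z": 0,"ax": 0,"ay": 0,"az": 0,"grip": 0.2}
    - {"x": 0,"y": 0,"z": 0,"ax": 0,"ay": 0,"az": 0,"grip": 0.2}
    - {"x": 0,"y": 0,"z": 0,"ax": 0,"ay": 0,"az": 0,"grip": 0.2}
    - {"x": 0,"y": 0,"z": 0,"ax": 0,"ay": 0,"az": 0,"grip": 0.2}
    - {"x": 0,"y": 0,"z": 0,"ax": 0,"ay": 0,"az": 0,"grip": 0.2}

```text
time_s: 23.92
tcp_pos: [0.3854, -0.149, 0.2936]
eef_rot: [1.0, -0.005, 0.0, -0.0]
wrist_force: [2.5, 2.5, 2.1]
gripper_width: 0.333
gripper_force: 30.0
```

Run:
```python
from h import *
where(); t=r.read_state()["tcp_pos"]; h=np.array([.5535,.099]); g=t[[0,2]]-[0,.153]-h; print(np.hypot(*g),np.arctan2(g[1],-g[0]))
for k in range(1,17):
    a=-k*1.15/16; c,s=np.cos(a),np.sin(a); n=np.array([c*g[0]-s*g[1],s*g[0]+c*g[1]])
    d=n-g; print(k,round(d[0]/.3,3),round(-d[1]/.3,3))
```

```text
23.925 tcp [ 0.3854 -0.149   0.2936] S [ 0.3855 -0.1489  0.1296] dir [-1.     0.01  -0.001] F [2.5 2.5 2.1] [-0.51  0.5   0.97  2.26 -0.67  0.69 -0.64]
corner [ 0.233  -0.1475  0.1295] tip [ 0.2332 -0.1285  0.1295]
0.1731847877418844 0.2426840442407381
1 0.011 -0.04
2 0.026 -0.079
3 0.043 -0.117
4 0.062 -0.153
5 0.085 -0.188
6 0.109 -0.222
7 0.136 -0.253
8 0.166 -0.282
9 0.197 -0.31
10 0.23 -0.335
11 0.265 -0.357
12 0.301 -0.377
13 0.339 -0.394
14 0.378 -0.409
15 0.418 -0.421
16 0.458 -0.429
```

The tab is held: 29 mm wide, 30 N. Now the arc.

Emit:
drive_tool:
  deltas:
    - {"x": 0.011,"y": 0,"z": -0.04,"ax": 0,"ay": 0,"az": 0,"grip": 0.2}
    - {"x": 0.026,"y": 0,"z": -0.079,"ax": 0,"ay": 0,"az": 0,"grip": 0.2}
    - {"x": 0.043,"y": 0,"z": -0.117,"ax": 0,"ay": 0,"az": 0,"grip": 0.2}
    - {"x": 0.062,"y": 0,"z": -0.153,"ax": 0,"ay": 0,"az": 0,"grip": 0.2}
    - {"x": 0.085,"y": 0,"z": -0.188,"ax": 0,"ay": 0,"az": 0,"grip": 0.2}

```text
time_s: 24.55
tcp_pos: [0.4103, -0.1494, 0.3504]
eef_rot: [1.0, -0.005, -0.001, -0.0]
wrist_force: [0.4, -0.2, -5.6]
gripper_width: 0.335
gripper_force: 30.0
```

Emit:
drive_tool:
  deltas:
    - {"x": 0.024,"y": 0,"z": -0.034,"ax": 0,"ay": 0,"az": 0,"grip": 0.2}
    - {"x": 0.051,"y": 0,"z": -0.065,"ax": 0,"ay": 0,"az": 0,"grip": 0.2}
    - {"x": 0.081,"y": 0,"z": -0.094,"ax": 0,"ay": 0,"az": 0,"grip": 0.2}
    - {"x": 0.112,"y": 0,"z": -0.122,"ax": 0,"ay": 0,"az": 0,"grip": 0.2}
    - {"x": 0.145,"y": 0,"z": -0.147,"ax": 0,"ay": 0,"az": 0,"grip": 0.2}

```text
time_s: 25.18
tcp_pos: [0.4545, -0.15, 0.3945]
eef_rot: [1.0, -0.005, -0.0, 0.0]
wrist_force: [-1.5, -0.2, -4.7]
gripper_width: 0.337
gripper_force: 30.0
```

Emit:
drive_tool:
  deltas:
    - {"x": 0.035,"y": 0,"z": -0.022,"ax": 0,"ay": 0,"az": 0,"grip": 0.2}
    - {"x": 0.071,"y": 0,"z": -0.042,"ax": 0,"ay": 0,"az": 0,"grip": 0.2}
    - {"x": 0.109,"y": 0,"z": -0.059,"ax": 0,"ay": 0,"az": 0,"grip": 0.2}
    - {"x": 0.148,"y": 0,"z": -0.074,"ax": 0,"ay": 0,"az": 0,"grip": 0.2}
    - {"x": 0.188,"y": 0,"z": -0.086,"ax": 0,"ay": 0,"az": 0,"grip": 0.2}

```text
time_s: 25.8
tcp_pos: [0.5112, -0.1508, 0.4201]
eef_rot: [1.0, -0.005, 0.0, 0.0]
wrist_force: [-3.8, -3.2, -3.1]
gripper_width: 0.338
gripper_force: 30.0
```

Run:
```python
from h import *
where(); t=r.read_state()["tcp_pos"]; h=np.array([.5535,.099]); g=t[[0,2]]-[0,.153]-h; print(np.hypot(*g),np.arctan2(g[1],-g[0])-.2427+.2)
```

```text
25.8 tcp [ 0.5112 -0.1508  0.4201] S [ 0.5113 -0.1509  0.2561] dir [-1.    0.01 -0.  ] F [-3.8 -3.2 -3.1] [-0.6   0.52  1.1   1.87 -0.53  1.07 -0.87]
corner [ 0.3588 -0.1493  0.256 ] tip [ 0.359  -0.1303  0.256 ]
0.17329460256306667 1.2817860438009196
```

Emit:
drive_tool:
  deltas:
    - {"x": 0.02,"y": 0,"z": -0.005,"ax": 0,"ay": 0,"az": 0,"grip": 0.2}
    - {"x": 0.04,"y": 0,"z": -0.008,"ax": 0,"ay": 0,"az": 0,"grip": 0.2}
    - {"x": 0.045,"y": 0,"z": -0.009,"ax": 0,"ay": 0,"az": 0,"grip": 0.2}
    - {"x": 0.05,"y": 0,"z": -0.01,"ax": 0,"ay": 0,"az": 0,"grip": 0.2}
    - {"x": 0.05,"y": 0,"z": -0.01,"ax": 0,"ay": 0,"az": 0,"grip": 0.2}

```text
time_s: 26.42
tcp_pos: [0.5247, -0.1511, 0.4228]
eef_rot: [1.0, -0.005, -0.001, -0.0]
wrist_force: [-6.1, -3.2, 3.1]
gripper_width: 0.337
gripper_force: 30.0
```

Emit:
drive_tool:
  deltas:
    - {"x": 0.005,"y": 0,"z": 0,"ax": 0,"ay": 0,"az": 0,"grip": 0.2}
    - {"x": 0.01,"y": 0,"z": 0,"ax": 0,"ay": 0,"az": 0,"grip": 0.2}
    - {"x": 0.012,"y": 0,"z": 0,"ax": 0,"ay": 0,"az": 0,"grip": 0.2}
    - {"x": 0.012,"y": 0,"z": 0,"ax": 0,"ay": 0,"az": 0,"grip": 0.2}
    - {"x": 0.012,"y": 0,"z": 0,"ax": 0,"ay": 0,"az": 0,"grip": 0.2}

```text
time_s: 27.05
tcp_pos: [0.526, -0.1516, 0.4227]
eef_rot: [1.0, -0.006, -0.004, -0.001]
wrist_force: [-18.2, -0.8, 13.8]
gripper_width: 0.328
gripper_force: 30.0
```

The lid is against its stop. I'll ease off, release and rise.

Emit:
drive_tool:
  deltas:
    - {"x": -0.01,"y": 0,"z": 0,"ax": 0,"ay": 0,"az": 0,"grip": 0.2}
    - {"x": -0.01,"y": 0,"z": 0,"ax": 0,"ay": 0,"az": 0,"grip": 0.55}
    - {"x": -0.01,"y": 0,"z": 0,"ax": 0,"ay": 0,"az": 0,"grip": 0.55}
    - {"x": -0.01,"y": 0,"z": 0,"ax": 0,"ay": 0,"az": 0,"grip": 0.55}
    - {"x": -0.01,"y": 0,"z": 0,"ax": 0,"ay": 0,"az": 0,"grip": 0.55}

```text
time_s: 27.68
tcp_pos: [0.5263, -0.1503, 0.4228]
eef_rot: [1.0, -0.005, 0.0, -0.0]
wrist_force: [0.1, -0.2, 0.3]
gripper_width: 0.55
gripper_force: 0.0
```

Emit:
drive_tool:
  deltas:
    - {"x": 0,"y": 0,"z": -0.06,"ax": 0,"ay": 0,"az": 0,"grip": 0.6}
    - {"x": 0,"y": 0,"z": -0.15,"ax": 0,"ay": 0,"az": 0,"grip": 0.6}
    - {"x": -0.05,"y": 0,"z": -0.25,"ax": 0,"ay": 0,"az": 0,"grip": 0.6}
    - {"x": -0.2,"y": 0,"z": -0.3,"ax": 0,"ay": 0,"az": 0,"grip": 0.6}
    - {"x": -0.3,"y": 0,"z": -0.3,"ax": 0,"ay": 0,"az": 0,"grip": 0.6}

```text
time_s: 28.3
tcp_pos: [0.435, -0.1511, 0.5142]
eef_rot: [1.0, -0.006, 0.001, -0.0]
wrist_force: [0.2, 0.5, 0.0]
gripper_width: 0.6
gripper_force: 0.0
```

Run:
```python
from h import *
where()
snap("top","t10.png");snap("scene","s10.png")
for c in("top","scene"):
  for t,z in(("lid_tab",.267),("hook_bend",.009),("release_hook",0),("blanking_cover",0),("timer",0),("vial_rack",0),("pen_blue",0)):
    for d in r.place_of(c,t)[:1]: print(c,t,np.round(d["uv"],1),round(d["p"],2),np.round(onz(c,d["uv"],z),3))
print(proj("top",[.523,-.1505,.267]),proj("scene",[.523,-.1505,.267]))
```

```text
28.3 tcp [ 0.435  -0.1511  0.5142] S [ 0.4352 -0.1511  0.3502] dir [-1.     0.012 -0.002] F [0.2 0.5 0. ] [-0.85  0.16  1.24  1.92 -0.16  1.17 -1.14]
corner [ 0.2827 -0.1493  0.3499] tip [ 0.283  -0.1303  0.3499]
top lid_tab [373.9 198.8] 0.71 [ 0.527 -0.153  0.267]
top hook_bend [311.9 250.2] 0.81 [ 0.444 -0.015  0.009]
top release_hook [259.  257.4] 0.57 [0.428 0.127 0.   ]
top blanking_cover [203.7 226.7] 0.67 [0.514 0.276 0.   ]
top timer [452.9 260.4] 0.6 [ 0.411 -0.393  0.   ]
top pen_blue [359.3 236.5] 0.75 [ 0.48  -0.144  0.   ]
scene lid_tab [343.  161.2] 0.65 [ 0.525 -0.154  0.267]
scene hook_bend [324.4 265.8] 0.59 [ 0.427 -0.016  0.009]
scene release_hook [283.5 291. ] 0.85 [0.425 0.128 0.   ]
scene blanking_cover [220.2 298. ] 0.79 [0.509 0.285 0.   ]
scene vial_rack [180.7 325.1] 0.55 [0.49  0.416 0.   ]
scene pen_blue [207.6 340.6] 0.76 [0.402 0.381 0.   ]
[372.89481787 200.79597834] [342.46743092 161.97326588]
```

Both cameras place the lid tab within a few millimetres of its fully open position. The rod is flat in its old place and the other things haven't moved, so I'm handing in.

```bash
python3 -c "
from workcell import r
print(r.close_job())"
```

```text
the job is handed in; nothing more can be done
None
```

The job is handed in after about 28 s: the lid was released with the hook and stands open at its stop, the rod lies flat where it was, clear of the machine, and the other things looked unmoved. I viewed 12 pictures, over your limit of 10.

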